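Toddler's snack place: tablet propped on the bottle, snack in the ramekin

TASK

Set up the toddler's snack place: take the tablet out of its charging dock and prop it on its short edge, leaning back at an easy viewing slant against the steel bottle, screen facing the plate. Empty all five date balls from the snack cup into the glass ramekin, and stand the empty cup back on the counter. Leave the bottle, plate and ramekin where they stand, don't drop the tablet or the cup, and don't disturb the mug, pepper mill or cup lid.

Things in the scene. Friction and masses are not known exactly. Their poses are not given: they have to be found in the camera images.
- tablet: Tablet in a grey bumper case, a flat slab 14 mm thick, 125 mm wide, 200 mm tall, about 0.45 kg. Starts standing upright on its short (125 mm) edge in the dock's slot, that edge 12 mm above the counter. Origin: centre of its bottom edge face; z: up along its 200 mm height; y: along its 125 mm width; +x: out of the dark screen (aluminium back with a round camera on the -x side). Faces at x = +7 and -7 mm.
- dock: Bamboo charging dock, fixed to the counter, 92 x 150 mm, 36 mm high. The tablet stands in a slot 18 mm wide and 24 mm deep, open above and at both ends, that runs along the dock's y; a second, empty slot 14 mm wide lies 29 mm farther along +x. Origin: on the counter under the middle of the tablet's slot; x: across the slot, z: up.
- bottle: Squat stainless steel water bottle with a wide twist cap, standing loose on the counter, about 0.6 kg. Body 70 mm diameter up to 120 mm, cap 64 mm diameter from 124 to 155 mm (the flat top). Origin: centre of its underside; z: up its axis.
- plate: Off-white round melamine plate, the child's place: 170 mm across the rim, 15 mm high, flat inner floor 6 mm above the counter, loose. Origin: centre of its underside; z: up.
- ramekin: Round glass ramekin standing on the plate, 92 mm across the rim outside, 84 mm inside, 50 mm high, inner floor 6 mm above its foot, loose, 0.22 kg. Origin: centre of its underside; z: up.
- snack_cup: Lime-green round open toddler snack cup standing on the counter, no handle, slightly tapered: outside 61 mm diameter at the foot, 66 mm half way up, 71 mm at the rim, 85 mm high, wall 3 mm, inner floor 4 mm up, 0.07 kg empty. Holds five balls. Origin: centre of its underside; z: up its axis.
- mug: Bystander: white ceramic mug with a handle, 80 mm diameter, 92 mm high. Origin: centre of its underside; its handle is at +y.
- pepper_mill: Bystander: dark turned-wood pepper mill, 56 mm diameter, 158 mm high. Origin: centre of its underside.
- cup_lid: Bystander: the snack cup's flat round lid lying on the counter, 78 mm diameter, 13 mm high. Origin: centre of its underside.
- ball0_center (a point): Centre of one of the five brown date-and-oat balls, 26 mm diameter, 12 g each, loose in the snack cup at the start.
- ball1_center (a point): Centre of one of the five brown date-and-oat balls, 26 mm diameter, 12 g each, loose in the snack cup at the start.
- ball2_center (a point): Centre of one of the five brown date-and-oat balls, 26 mm diameter, 12 g each, loose in the snack cup at the start.
- ball3_center (a point): Centre of one of the five brown date-and-oat balls, 26 mm diameter, 12 g each, loose in the snack cup at the start.
- ball4_center (a point): Centre of one of the five brown date-and-oat balls, 26 mm diameter, 12 g each, loose in the snack cup at the start.

How it is judged:
At the end, for the whole second after the job is handed in: Tablet released and still, short edge on the counter, leaning back 10 to 40 degrees on the bottle, plate before its screen (within 90 mm sideways). All five balls in the ramekin. Empty cup upright on the counter. Bottle upright; bottle, plate, ramekin within 30 mm of their starts (angle between tablet's own x axis and vertical between 0.87 and 1.4 rad and angle between tablet's own z axis and vertical between 0.17 and 0.7 rad and height (world z) of tablet below 0.012 m and contact force between tablet and bottle above 0.05 N and x of plate in the frame of tablet above 0.06 m and y of plate in the frame of tablet between -0.09 and 0.09 m and linear speed of each of tablet, snack_cup below 0.02 m/s and angle between each of bottle, ramekin, snack_cup's own z axis and vertical below 0.1 rad and distance of each of bottle, plate, ramekin from where it was at the start of the episode below 0.03 m and horizontal distance between each of ball0_center, ball1_center, ball2_center, ball3_center, ball4_center and ramekin below 0.04 m and z of ball0_center in the frame of ramekin between 0 and 0.055 m and z of ball1_center in the frame of ramekin between 0 and 0.055 m and z of ball2_center in the frame of ramekin between 0 and 0.055 m and z of ball3_center in the frame of ramekin between 0 and 0.055 m and z of ball4_center in the frame of ramekin between 0 and 0.055 m and height (world z) of snack_cup between -0.005 and 0.005 m); the robot touches nothing.
It fails at once if the bottle is knocked over or tipped more than 20 degrees (angle between bottle's own z axis and vertical above 0.35 rad).
It fails at once if the tablet is let go with its foot more than 30 mm above the counter (contact force between the fingers and tablet below 0.05 N and height (world z) of tablet above 0.03 m).
It fails at once if the snack cup is let go with its foot more than 30 mm above the counter (contact force between the fingers and snack_cup below 0.05 N and height (world z) of snack_cup above 0.03 m).
It fails at once if the mug, pepper mill or cup lid is moved more than 30 mm (distance of any of mug, pepper_mill, cup_lid from where it was at the start of the episode above 0.03 m).
It also fails if it takes over 62 s, if anything falls off the work surface, if the arm or the gripper's body presses on something with over 40 N, if the wrist force passes 120 N, or if a joint passes its speed limit or range.

ROBOT

A 7-joint arm with a two-finger parallel gripper is mounted at the origin on the work surface. World frame = base frame: x ahead of the robot, y to its left, z up, the work surface at z = 0. Lengths are in m, angles in rad, forces in N, time in s.
With the tool pointing down it reaches from about 0.4 to 0.85 m from the base axis. Payload 4.5 kg.
Tool frame: the origin (TCP) lies at the very end of the fingers, on their centre line; the grasp point (between the pads) lies 19 mm behind it (r.grip_point_offset is the distance from the TCP to the grasp point, in m); z points along the fingers, y is the line along which they close (so a half turn about z gives the same grasp; the last joint's range is limited). The gripper opens to 88 mm and grips with 3 to 60 N. Pads are 18 mm wide; open, the fingers measure 123 mm over their backs; the gripper's body (75 mm by 187 mm) begins 45 mm behind the grasp point.
Start: joints at [-1.285, 0.689, -0.195, 1.565, 0.157, 0.902, -0.215], TCP at [0.156, 0.605, 0.201] pointing down, gripper open.
Joint ranges: [-3.01, 3.01], [-0.46, 2.08], [-1.47, 1.51], [0.13, 2.56], [-1, 4.14], [0.04, 2.09], [-2.66, 2.66]. Speed limits (rad/s): [2.57, 2.57, 3.14, 3.14, 3.14, 3.14, 3.14].

INTERFACE

Orientations are given as a unit quaternion [x, y, z, w].
In Python, from plant import r gives the robot as it stands.
- The arm moves only by the tool carry_out, never from a script. Its argument "rows" is a list of rows, each a list of 3 entries, a list of its own where there are three numbers: the shift along the tool's x, y, z in cm, then the turn, a rotation vector about the tool's x, y, z in degrees, then the closure, from 0 (fully open) to 1 (shut). A call has 1 to 12 rows; each row is the pose to reach, as a shift and turn from the pose commanded when the call began, along the tool's axes at that moment; what a row does not reach only later rows make up. A row lasts 1/10 s, in which the tool goes at most 50 mm and 8.59 degrees, less where a joint would pass 70% of its speed; a pose out of reach is approached as far as the arm can. A call with a gripper value outside its range is refused whole. The fingers move at their own pace and stop on an object; "newtons" is the grip in N (left out, the last holds). Time passes only in rows, so rows that repeat a pose let the fingers close. It gives the time, the measured TCP pose, the force, the opening and the grip force at its end, in the units of the state.
- r.get_state(): the state, without advancing time (a new reading comes with each control period).
- r.snapshot(name): name is "scene" or "top"; returns a dict with "image" (400x640x3 uint8, red, green, blue), "fx", "fy", "cx", "cy" (pixels), "dist_coeffs" ([k1, k2, p1, p2, k3] as OpenCV has them; the pictures are not rectified), "pose" (4x4, takes a point from camera to world coordinates). Camera axes: x right, y up, looking along -z (the intrinsics and any distortion apply to the point x, -y, -z); pixel columns grow to the right and rows downward; lengths in m; the calibration is good to about 2 mm. A picture is of the moment at which its call begins. There is no depth.
- r.finish_job(): hands the job in; it is judged then, once.
The state is a dict: "clock": time; "q": joint angles; "qd": joint speeds; "joint_torque": joint torques, N m; "tool_pos": TCP position; "eef_rot": TCP orientation; "contact_force": force on the tool from outside, world axes, zero at the start; "moment": the same for the moment, N m; "opening": opening from 0.0 (shut) to 1.0 (fully open); "finger_force": force on a finger pad.
Only numpy, scipy, OpenCV 4.12 (cv2) and the standard library are available. Lean on these libraries where they do the work, as an engineer would, in place of code of your own. Each camera call takes 0.05 s, during which the arm holds its last target. There are 200 camera calls.

## Working session

There is one attempt and no reset: what is moved stays moved. The work goes in short steps, Python scripts to look and compute and a tool call to move; the robot and the scene stay as the last step left them, time stands still between calls to the robot, and variables do not carry over. Pictures are saved under pics/ and viewed, at most 10 in all, crops included, and the job is handed in when it is done.

Besides the shell and the picture viewer there is one more tool, called after ">>>" as name(argument=value, ...), one argument or row to a line, values as JSON. carry_out: Moves the arm, as the interface text tells. Its arguments: {"type":"object","properties":{"rows":{"type":"array"},"newtons":{"type":"number"}},"required":["rows"]}

```bash
ls; mkdir -p pics; python3 - <<'E'
from plant import r
import cv2,numpy as np,pickle
print(r.get_state())
for n in("scene","top"):
    s=r.snapshot(n); pickle.dump(s,open(f"{n}0.pkl","wb"))
    cv2.imwrite(f"pics/{n}0.png",s["image"][:,:,::-1])
    print(n,s["fx"],s["fy"],s["cx"],s["cy"],s["dist_coeffs"]);print(np.round(s["pose"],3))
E
```

```text
pics
{'clock': 0.0, 'q': array([-1.28520798,  0.68995211, -0.19450329,  1.56633547,  0.15732817,
        0.90250871, -0.21513004]), 'qd': array([ 0.00109778,  0.00134488,  0.00020463, -0.00040558,  0.00141247,
        0.0006779 ,  0.0004223 ]), 'joint_torque': array([-6.94491223e-05, -5.27542162e+01, -1.26730118e+00, -1.53430760e+01,
       -5.26935572e-02,  6.46844477e-03,  1.67707681e-04]), 'tool_pos': array([0.15560433, 0.60460149, 0.20033201]), 'eef_rot': array([ 1.25530809e-01,  9.92089309e-01, -9.04414930e-04, -3.15191057e-05]), 'contact_force': array([ 0.21570192,  0.63656999, -0.24368552]), 'moment': array([-0.00194503,  0.002429  ,  0.03112352]), 'finger_force': 0.0, 'opening': 1.0034663330986815}
scene 484.93686400832746 484.93686400832746 315.7552920924023 203.72760032586893 [0.00843996 0.         0.         0.         0.        ]
[[ 3.380e-01 -6.910e-01  6.390e-01  1.219e+00]
 [ 9.410e-01  2.480e-01 -2.300e-01 -2.550e-01]
 [ 1.000e-03  6.790e-01  7.340e-01  8.500e-01]
 [ 0.000e+00  0.000e+00  0.000e+00  1.000e+00]]
top 515.6294698487571 515.6294698487571 322.1412567450246 197.46999585460046 [-0.16088857  0.          0.          0.          0.        ]
[[ 7.000e-03  9.910e-01 -1.350e-01  3.720e-01]
 [-1.000e+00  7.000e-03 -2.000e-03 -0.000e+00]
 [-1.000e-03  1.350e-01  9.910e-01  1.245e+00]
 [ 0.000e+00  0.000e+00  0.000e+00  1.000e+00]]
```

View pics/scene0.png

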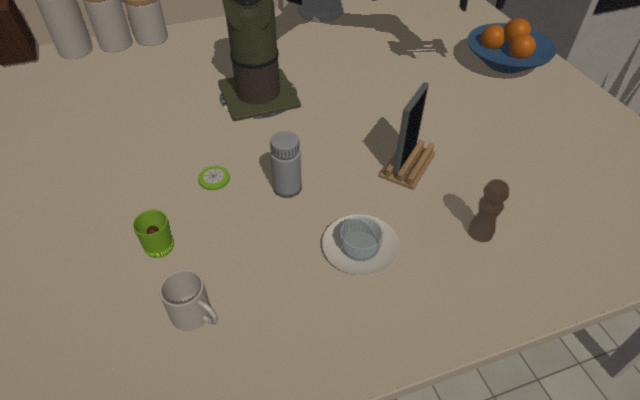

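View pics/top0.png

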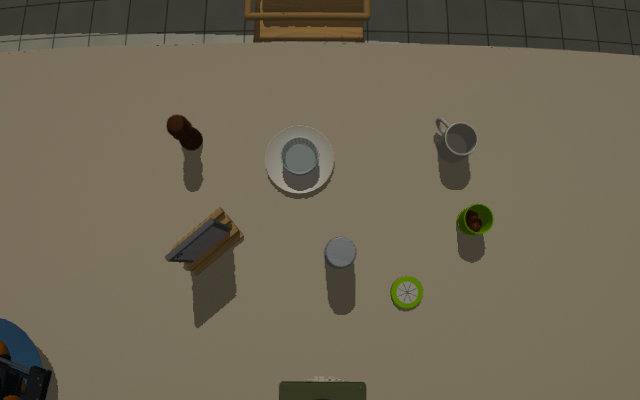

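```bash
cat > h.py <<'E'
import cv2,numpy as np
def K(s): return np.array([[s["fx"],0,s["cx"]],[0,s["fy"],s["cy"]],[0,0,1]])
def ray(s,uv):
    p=cv2.undistortPoints(np.array([[uv]],float),K(s),np.array(s["dist_coeffs"]))[0,0]
    P=np.array(s["pose"]); d=P[:3,:3]@np.array([p[0],-p[1],-1.]); return P[:3,3],d
def onz(s,uv,z):
    o,d=ray(s,uv); return o+d*(z-o[2])/d[2]
def proj(s,X):
    P=np.array(s["pose"]); c=(np.atleast_2d(X)-P[:3,3])@P[:3,:3]
    c=c*[1,-1,-1]
    return cv2.projectPoints(c,np.zeros(3),np.zeros(3),K(s),np.array(s["dist_coeffs"]))[0][:,0]
def big(m):
    n,l,st,ce=cv2.connectedComponentsWithStats(m.astype(np.uint8)); 
    return [(st[i],ce[i],l==i) for i in np.argsort(-st[1:,4])+1 if st[i,4]>30]
E
python3 - <<'E'
import pickle,cv2,numpy as np
from h import *
t=pickle.load(open("top0.pkl","rb"));s=pickle.load(open("scene0.pkl","rb"))
a=t["image"][195:285,155:255,::-1];b=s["image"][80:195,370:450,::-1]
c=t["image"][115:275,255:515,::-1]
A=cv2.resize(a,None,fx=4,fy=4,interpolation=2);B=cv2.resize(b,None,fx=4,fy=4,interpolation=2)
H=max(len(A),len(B));im=np.zeros((H,A.shape[1]+B.shape[1],3),np.uint8)
im[:len(A),:A.shape[1]]=A;im[:len(B),A.shape[1]:]=B
cv2.imwrite("pics/tab.png",np.clip(im.astype(float)*1.8,0,255))
C=cv2.resize(c,None,fx=3,fy=3,interpolation=2);cv2.imwrite("pics/cup.png",np.clip(C*1.7,0,255))
hsv=cv2.cvtColor(t["image"],cv2.COLOR_RGB2HSV)
g=(hsv[...,0]>30)&(hsv[...,0]<50)&(hsv[...,1]>200)&(hsv[...,2]>60)
for st,ce,m in big(g)[:3]: print("green",st,ce)
for n,uv,z in [("bottle",(341,251.5),.155),("plate",(300,160),.015),("ram",(300,155),.05),("cup",(478,219),.085),("mug",(461,139),.092),("lid",(407,292.5),.013),("mill",(179,126),.15)]:
    print(n,onz(t,uv,z).round(3))
E
```

```text
green [391 277  31  32 386] [405.48963731 291.91709845]
green [457 204  36  30 237] [475.75105485 220.79746835]
bottle [ 0.406 -0.039  0.155]
plate [0.632 0.056 0.015]
ram [0.636 0.055 0.05 ]
cup [ 0.483 -0.356  0.085]
mug [ 0.669 -0.32   0.092]
lid [ 0.314 -0.201  0.013]
mill [0.68  0.321 0.15 ][ WARN:0@0.028] global loadsave.cpp:1063 imwrite_ Unsupported depth image for selected encoder is fallbacked to CV_8U.
```

View pics/tab.png

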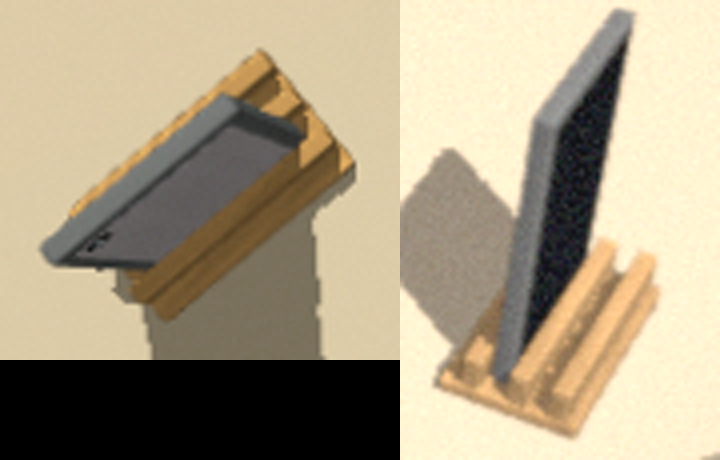

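View pics/cup.png

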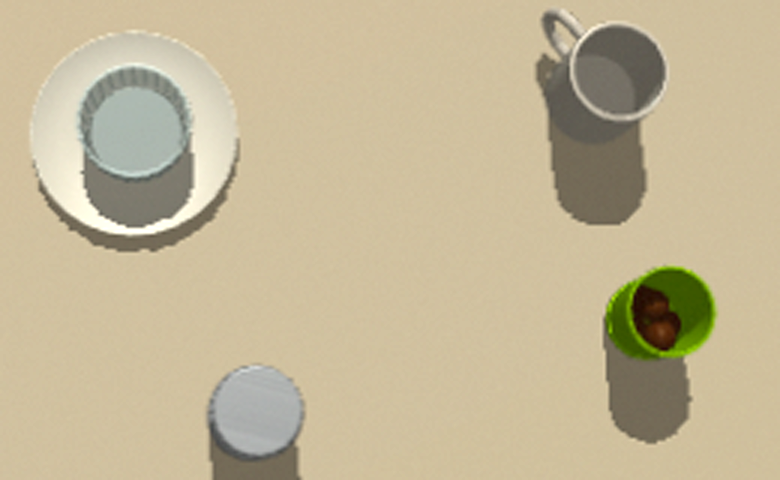

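```bash
python3 - <<'E'
import pickle
from h import *
t=pickle.load(open("top0.pkl","rb"));s=pickle.load(open("scene0.pkl","rb"))
for n,uv,z in [("bottle",(340.3,252),.155),("plate",(299.7,159.3),.015),("ram",(300,155.7),.056),("cup",(479.5,218.8),.085),("mug",(461.2,139),.092)]:
    print(n,onz(t,uv,z).round(3))
# scene: ramekin rim / cup rim / bottle top
for n,uv,z in [("bottleS",(285.5,145),.155),("cupS",(153,223),.085),("ramS",(361,233),.056)]: print(n,onz(s,uv,z).round(3))
for q,(a,b) in ((t,((168,259),(214,221))),(s,((406.5,110),(425.5,83)))):
    A=onz(q,a,.212);B=onz(q,b,.212);print(A,B,(A+B)/2,np.linalg.norm(A-B),np.degrees(np.arctan2(*(A-B)[[1,0]])))
# dock top corners z=.036 in top view: (262,50),(352,165),(165,320)
D=[onz(t,(155+x/4,195+y/4),z) for x,y,z in((262,50,.03),(352,165,.036),(165,320,.036))];print(np.round(D,3))
E
```

```text
bottle [ 0.405 -0.038  0.155]
plate [0.633 0.057 0.015]
ram [0.633 0.054 0.056]
cup [ 0.484 -0.36   0.085]
mug [ 0.669 -0.321  0.092]
bottleS [ 0.427 -0.041  0.155]
cupS [ 0.491 -0.351  0.085]
ramS [0.64  0.055 0.056]
[0.38533481 0.31253518 0.212     ] [0.46359995 0.2199903  0.212     ] [0.42446738 0.26626274 0.212     ] 0.12120225872632862 130.22117649993803
[0.46935514 0.22493822 0.212     ] [0.39086631 0.31399407 0.212     ] [0.43011072 0.26946614 0.212     ] 0.11870736859803743 -48.608853378433174
[[0.512 0.244 0.03 ]
 [0.444 0.187 0.036]
 [0.351 0.296 0.036]]
```

```bash
cat >> h.py <<'E'
from scipy.spatial.transform import Rotation as Rn
def frame(psi,pitch=0,roll=0,up=True):
    """tool z heading psi deg, pitched down by pitch; y right (up) or left; then roll about tool z"""
    a=np.radians(psi);p=np.radians(pitch)
    f=np.array([np.cos(a),np.sin(a),0]);rt=np.array([f[1],-f[0],0])
    z=f*np.cos(p)-np.array([0,0,np.sin(p)]);y=rt if up else -rt
    return Rn.from_matrix(np.c_[np.cross(y,z),y,z])*Rn.from_euler('z',roll,degrees=True)
def go(r,pos,R):
    s=r.get_state();R0=Rn.from_quat(s["eef_rot"])
    print("t",round(s["clock"],2),"q",s["q"].round(2),"pos",s["tool_pos"].round(4))
    print("shift cm",(R0.inv().apply(np.array(pos)-s["tool_pos"])*100).round(2),"turn",(R0.inv()*R).as_rotvec(degrees=True).round(1))
E
python3 - <<'E'
from plant import r
from h import *
go(r,[.45,.0,.36],Rn.from_quat(r.get_state()["eef_rot"]))
for u in(True,False):
  for psi in (20,45): go(r,[.35,-.45,.3],frame(psi,0,0,u))
E
```

```text
t 0.1 q [-1.29  0.69 -0.19  1.57  0.16  0.9  -0.22] pos [0.1556 0.6047 0.2004]
shift cm [-43.58 -51.26 -15.87] turn [0. 0. 0.]
t 0.1 q [-1.29  0.69 -0.19  1.57  0.16  0.9  -0.22] pos [0.1556 0.6047 0.2004]
shift cm [-45.1  -97.32  -9.8 ] turn [-107.7   33.4  107.7]
t 0.1 q [-1.29  0.69 -0.19  1.57  0.16  0.9  -0.22] pos [0.1556 0.6047 0.2004]
shift cm [-45.1  -97.32  -9.8 ] turn [-91.2  52.1  91.1]
t 0.1 q [-1.29  0.69 -0.19  1.57  0.16  0.9  -0.22] pos [0.1556 0.6047 0.2004]
shift cm [-45.1  -97.32  -9.8 ] turn [-27.  -87.1 -26.9]
t 0.1 q [-1.29  0.69 -0.19  1.57  0.16  0.9  -0.22] pos [0.1556 0.6047 0.2004]
shift cm [-45.1  -97.32  -9.8 ] turn [-46.4 -81.1 -46.2]
```

>>> carry_out(
  rows=[
    [[0,0,-15],[0,0,0],0],
    [[0,0,-15],[0,0,0],0],
    [[-4,-5,-16],[0,0,0],0],
    [[-7,-9,-16],[0,0,0],0],
    [[-11,-13,-16],[0,0,0],0],
    [[-15,-17,-16],[0,0,0],0],
    [[-18,-21,-16],[0,0,0],0],
    [[-22,-25,-16],[0,0,0],0],
    [[-26,-29,-16],[0,0,0],0],
    [[-30,-34,-16],[0,0,0],0],
    [[-37,-42,-16],[0,0,0],0],
    [[-44,-51,-16],[0,0,0],0],
  ],
)

```text
clock: 1.3
tool_pos: [0.3741, 0.1721, 0.361]
eef_rot: [0.125, 0.992, 0.0, 0.0]
contact_force: [0.6, 0.4, 0.4]
opening: 1.004
finger_force: 0.0
```

```bash
python3 - <<'E'
from plant import r
from h import *
print(r.get_state()["eef_rot"])
for u in(True,False):
  for psi in (20,45): go(r,[.40,-.4,.36],frame(psi,30,0,u))
E
```

```text
[1.25472407e-01 9.92097109e-01 4.44722458e-05 9.63240129e-06]
t 1.3 q [-0.48  0.2  -0.08  1.9   0.02  1.04  0.75] pos [0.3741 0.1721 0.361 ]
shift cm [-16.75 -54.76   0.09] turn [-74.3  23.  128.6]
t 1.3 q [-0.48  0.2  -0.08  1.9   0.02  1.04  0.75] pos [0.3741 0.1721 0.361 ]
shift cm [-16.75 -54.76   0.09] turn [-62.1  35.4 107.6]
t 1.3 q [-0.48  0.2  -0.08  1.9   0.02  1.04  0.75] pos [0.3741 0.1721 0.361 ]
shift cm [-16.75 -54.76   0.09] turn [-18.  -58.1 -31.2]
t 1.3 q [-0.48  0.2  -0.08  1.9   0.02  1.04  0.75] pos [0.3741 0.1721 0.361 ]
shift cm [-16.75 -54.76   0.09] turn [-31.  -54.3 -53.7]
```

```bash
python3 - <<'E'
from h import *
from plant import r
import itertools
st=r.get_state()
D=[([-1.28520798,0.68995211,-0.19450329,1.56633547,0.15732817,0.90250871,-0.21513004],[0.15560433,0.60460149,0.20033201],[0.12553,0.992089,-.0009,-.00003]),(st["q"],st["tool_pos"],st["eef_rot"])]
def fk(q,sg,c,S=.3,A=.557,B=.349,T=.309):
    z=lambda a:Rn.from_euler('z',a); y=lambda a:Rn.from_euler('y',a)
    R=z(sg[0]*q[0])*y(q[1]); p=np.array([0,0,S])+R.apply([0,0,A])
    R=R*z(sg[1]*q[2])*y(q[3]); p=p+R.apply([0,0,B]); R=R*z(sg[2]*q[4])*y(q[5]); p=p+R.apply([0,0,T]); R=R*z(sg[3]*q[6]+c)
    return p,R
for sg in itertools.product([1,-1],repeat=4):
  for c in (0,np.pi/2,np.pi,-np.pi/2):
    e=0
    for q,p,o in D:
        P,R=fk(q,sg,c); e+=np.linalg.norm(P-p)+(R.inv()*Rn.from_quat(o)).magnitude()
    if e<.4: print(sg,c,e)
E
```

```text
(-1, -1, -1, -1) 1.5707963267948966 0.09304131469521687
```

```bash
cat >> h.py <<'E'
from scipy.optimize import least_squares
LO=np.array([-3.01,-.46,-1.47,.13,-1,.04,-2.66]);HI=np.array([3.01,2.08,1.51,2.56,4.14,2.09,2.66])
PAR=dict(S=.3,A=.557,B=.349,T=.309)
def fk(q,S=None,A=None,B=None,T=None):
    S,A,B,T=[v if v is not None else PAR[k] for k,v in zip("SABT",(S,A,B,T))]
    z=lambda a:Rn.from_euler('z',-a); y=lambda a:Rn.from_euler('y',a)
    R=z(q[0])*y(q[1]); p=np.array([0,0,S])+R.apply([0,0,A]); R=R*z(q[2])*y(q[3]); p=p+R.apply([0,0,B])
    R=R*z(q[4])*y(q[5]); p=p+R.apply([0,0,T]); return p,R*z(q[6]-np.pi/2)
def ik(pos,R,q0):
    def f(q):
        p,r=fk(q); return np.r_[(p-pos)*10,(r.inv()*R).as_rotvec(),(q-q0)*.003]
    s=least_squares(f,np.clip(q0,LO+.03,HI-.03),bounds=(LO+.02,HI-.02),max_nfev=60)
    p,r=fk(s.x); return s.x,np.linalg.norm(p-pos)*1000,np.degrees((r.inv()*R).magnitude())
E
time python3 - <<'E'
from h import *
from plant import r
q0=r.get_state()["q"]
cup=np.array([.486,-.357,0]);ram=np.array([.635,.055,0])
for psi in (30,50,70,90):
 for pitch in (0,20):
  for up in(True,False):
   R=frame(psi,pitch,0,up);z=R.apply([0,0,1]);c=cup+[0,0,.05]
   q,e1,a1=ik(c+.019*z,R,q0+[.6,.3,0,0,1.2,.3,0])
   if e1>3 or a1>2: continue
   for roll in(-120,120):
    qq=q; out=[]
    for k in range(1,5):   # raise, move, roll
      R2=frame(psi,pitch,roll*k/4,up)
      rt=np.array([np.sin(np.radians(psi)),-np.cos(np.radians(psi)),0])
      pc=ram-np.sign(roll)*rt*.045+[0,0,.17]
      mid=cup+[0,0,.17]+(pc-cup-[0,0,.17])*k/4
      qq,e,a=ik(mid+.019*z,R2,qq); out.append((round(e),round(a)))
    print(psi,pitch,up,q.round(2),"roll",roll,out,qq.round(2))
E
```

```text
30 20 False [ 1.75  1.81 -1.45  1.84  0.94  0.5   2.55] roll -120 [(0, 0), (0, 0), (0, 0), (0, 0)] [ 0.94  1.5  -1.37  2.23  2.92  0.75  2.16]
30 20 False [ 1.75  1.81 -1.45  1.84  0.94  0.5   2.55] roll 120 [(0, 0), (0, 0), (0, 0), (0, 0)] [ 0.77  1.58 -1.45  2.4   2.88  1.11 -2.  ]
50 20 True [ 1.4   1.35 -0.65  1.55 -0.59  0.95  0.86] roll -120 [(0, 0), (0, 0), (0, 0), (0, 0)] [ 1.    1.55 -1.45  1.98  1.99  0.25  0.11]
50 20 True [ 1.4   1.35 -0.65  1.55 -0.59  0.95  0.86] roll 120 [(0, 0), (0, 0), (1, 4), (4, 12)] [ 0.94  1.37 -1.21  2.04 -0.98  0.06 -1.2 ]
70 0 True [ 1.29  1.59 -0.7   1.1  -0.46  1.59  0.76] roll -120 [(0, 0), (0, 0), (0, 0), (0, 0)] [ 0.97  1.74 -1.45  1.64 -0.    0.54  2.3 ]
70 0 True [ 1.29  1.59 -0.7   1.1  -0.46  1.59  0.76] roll 120 [(0, 0), (0, 0), (0, 0), (0, 0)] [ 0.95  1.5  -1.05  1.91 -0.98  0.57 -0.94]
70 20 True [ 1.3   1.42 -0.69  1.25 -0.3   1.32  0.71] roll -120 [(0, 0), (0, 0), (0, 0), (0, 0)] [ 0.93  1.49 -1.36  1.68  0.27  0.48  1.9 ]
70 20 True [ 1.3   1.42 -0.69  1.25 -0.3   1.32  0.71] roll 120 [(0, 0), (0, 0), (0, 0), (0, 0)] [ 0.87  1.22 -0.95  1.96 -0.98  0.43 -1.11]
90 0 True [ 1.13  1.67 -0.76  0.75 -0.28  2.    0.67] roll -120 [(0, 0), (0, 0), (0, 0), (0, 0)] [ 0.82  1.71 -1.45  1.3   0.02  1.07  2.27]
90 0 True [ 1.13  1.67 -0.76  0.75 -0.28  2.    0.67] roll 120 [(0, 0), (0, 0), (0, 0), (0, 0)] [ 0.62  1.26 -0.45  1.6  -0.98  1.36 -1.01]
90 20 True [ 1.14  1.47 -0.67  0.96 -0.15  1.71  0.75] roll -120 [(0, 0), (0, 0), (0, 0), (0, 0)] [ 0.8   1.53 -1.4   1.37  0.23  1.    2.06]
90 20 True [ 1.14  1.47 -0.67  0.96 -0.15  1.71  0.75] roll 120 [(0, 0), (0, 0), (0, 0), (0, 0)] [ 0.51  1.06 -0.3   1.66 -0.95  1.21 -1.07]
real	0m3.002s
user	0m3.412s
sys	0m0.112s
```

```bash
python3 - <<'E'
from plant import r
from h import *
go(r,[.47,-.5,.25],frame(80,20))
go(r,[.42,-.2,.36],frame(80,20))
E
```

```text
t 1.3 q [-0.48  0.2  -0.08  1.9   0.02  1.04  0.75] pos [0.3741 0.1721 0.361 ]
shift cm [-26.02 -62.7   11.09] turn [-51.7  55.9  73.9]
t 1.3 q [-0.48  0.2  -0.08  1.9   0.02  1.04  0.75] pos [0.3741 0.1721 0.361 ]
shift cm [-13.71 -34.89   0.1 ] turn [-51.7  55.9  73.9]
```

>>> carry_out(
  rows=[
    [[-2,-5,0],[0,0,0],0],
    [[-4,-9,0],[-2,2,3],0],
    [[-6,-14,0],[-6,6,8],0],
    [[-8,-19,0],[-10,11,15],0],
    [[-10,-24,0],[-14,15,20],0],
    [[-12,-28,0],[-18,19,26],0],
    [[-14,-33,0],[-22,24,32],0],
    [[-16,-38,0],[-26,28,37],0],
    [[-17,-42,0],[-30,32,43],0],
    [[-19,-46,0],[-34,37,49],0],
    [[-21,-50,0],[-38,41,54],0],
    [[-22,-53,0],[-42,45,60],0],
  ],
)

```text
clock: 2.5
tool_pos: [0.4484, -0.3599, 0.3471]
eef_rot: [0.529, 0.714, 0.338, -0.31]
contact_force: [0.2, -0.0, -1.6]
opening: 1.005
finger_force: 0.0
```

```bash
python3 - <<'E'
from plant import r
from h import *
go(r,[.47,-.52,.2],frame(80,20))
s=r.get_state();print(s["eef_rot"])
p,R=fk(s["q"]);print(p,s["tool_pos"],(R.inv()*Rn.from_quat(s["eef_rot"])).magnitude(),Rn.from_quat(s["eef_rot"]).apply([0,0,1]))
E
```

```text
t 2.5 q [ 0.94  1.01 -0.17  0.82 -0.46  2.07  1.02] pos [ 0.4484 -0.3599  0.3471]
shift cm [-21.05  -3.57  -4.63] turn [-15.6  13.9  18.3]
[ 0.52936075  0.7137786   0.33812758 -0.30978549]
[ 0.4879113  -0.37381611  0.33151426] [ 0.44843995 -0.3599319   0.34714758] 1.2719202621569003e-16 [-0.08425356  0.81067302 -0.57940538]
```

```bash
cat >> h.py <<'E'
def fk6(q,v):
    S,A,B,T,e,w=v
    z=lambda a:Rn.from_euler('z',-a); y=lambda a:Rn.from_euler('y',a)
    R=z(q[0])*y(q[1]); p=np.array([0,0,S])+R.apply([e,0,A]); R=R*z(q[2])*y(q[3]); p=p+R.apply([-e,0,B])
    R=R*z(q[4])*y(q[5]); p=p+R.apply([w,0,T]); return p
E
python3 - <<'E'
from plant import r
from h import *
s=r.get_state()
D=[([-1.28520798,0.68995211,-0.19450329,1.56633547,0.15732817,0.90250871,-0.21513004],[0.15560433,0.60460149,0.20033201]),(s["q"],s["tool_pos"]),([-0.48,0.2,-0.08,1.9,0.02,1.04,0.75],[.3741,.1721,.361])]
f=least_squares(lambda v:np.concatenate([fk6(q,v)-p for q,p in D]),[.3,.5,.4,.3,0,0])
print(f.x.round(4),(f.fun*1000).round(1))
f=least_squares(lambda v:np.concatenate([fk6(q,np.r_[v,0,0])-p for q,p in D]),[.3,.5,.4,.3])
print(f.x.round(4),(f.fun*1000).round(1))
E
```

```text
[0.2559 0.5818 0.3085 0.3369 0.0658 0.0739] [-19.2   6.4 -15.   -5.9   0.1  -1.2 -22.6  31.3  16.2]
[0.3101 0.5588 0.3342 0.3254] [-46.   -2.1   7.7  29.1   8.6 -10.5 -31.4  34.4   2.8]
```

```bash
cat >> h.py <<'E'
import json
def log(r):
    s=r.get_state(); open("log.jsonl","a").write(json.dumps([s["q"].tolist(),s["tool_pos"].tolist(),s["eef_rot"].tolist()])+"\n")
E
python3 - <<'E'
from plant import r
from h import *
log(r)
go(r,[.455,-.50,.2],frame(70,20))
E
```

```text
t 2.5 q [ 0.94  1.01 -0.17  0.82 -0.46  2.07  1.02] pos [ 0.4484 -0.3599  0.3471]
shift cm [-19.59  -4.6   -2.88] turn [-24.5  12.9  22.8]
```

>>> carry_out(
  rows=[
    [[-5,-1,-1],[-2,1,2],0],
    [[-10,-2,-1.5],[-7,4,7],0],
    [[-15,-3,-2],[-12,7,12],0],
    [[-19.6,-4.6,-2.9],[-17,9,16],0],
    [[-19.6,-4.6,-2.9],[-22,11,21],0],
    [[-19.6,-4.6,-2.9],[-24.5,13,23],0],
    [[-19.6,-4.6,-2.9],[-24.5,13,23],0],
    [[-19.6,-4.6,-2.9],[-24.5,13,23],0],
  ],
)

```text
clock: 3.3
tool_pos: [0.4609, -0.4933, 0.2043]
eef_rot: [0.666, 0.475, 0.471, -0.331]
contact_force: [0.2, 0.1, 0.6]
opening: 0.999
finger_force: 0.0
```

```bash
python3 - <<'E'
from plant import r
from h import *
log(r)
R=frame(70,20);z=R.apply([0,0,1]);c=np.array([.486,-.357,.05])
go(r,c+z*.019-z*.11,R)
s=r.get_state();R0=Rn.from_quat(s["eef_rot"]);print(R0.apply([0,0,1]),(R.inv()*R0).magnitude())
go(r,c+z*.019,R)
s=r.snapshot("scene");i=s["image"][100:340,60:360,::-1]
cv2.imwrite("pics/a1.png",cv2.resize(np.clip(i*1.6,0,255).astype(np.uint8),None,fx=2.4,fy=2.4))
E
```

```text
t 3.3 q [ 1.25  1.46 -0.82  0.43 -0.24  2.04  0.42] pos [ 0.4609 -0.4933  0.2043]
shift cm [-9.85 -2.31  9.  ] turn [-0.6 -0.3  0.6]
[ 0.31261308  0.88782434 -0.33769958] 0.014599600584423614
t 3.3 q [ 1.25  1.46 -0.82  0.43 -0.24  2.04  0.42] pos [ 0.4609 -0.4933  0.2043]
shift cm [-9.9 -2.2 20. ] turn [-0.6 -0.3  0.6]
```

View pics/a1.png

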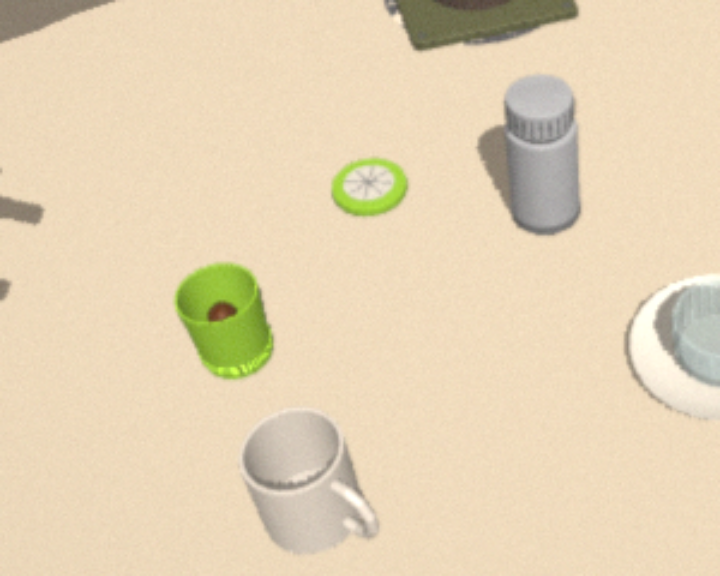

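>>> carry_out(
  rows=[
    [[-3,-1,2],[0,0,0.6],0],
    [[-6,-2,5],[-0.6,0,0.6],0],
    [[-9,-2.2,7],[-0.6,0,0.6],0],
    [[-9.9,-2.2,9],[-0.6,0,0.6],0],
    [[-9.9,-2.2,9],[-0.6,0,0.6],0],
    [[-9.9,-2.2,9],[-0.6,0,0.6],0],
  ],
)

```text
clock: 3.95
tool_pos: [0.4589, -0.4382, 0.0823]
eef_rot: [0.67, 0.469, 0.471, -0.329]
contact_force: [1.0, -0.0, 0.6]
opening: 0.997
finger_force: 0.0
```

```bash
python3 - <<'E'
from plant import r
from h import *
log(r)
t=r.snapshot("top");s=r.snapshot("scene")
def grn(q):
    h=cv2.cvtColor(q["image"],cv2.COLOR_RGB2HSV);return (h[...,0]>30)&(h[...,0]<50)&(h[...,1]>180)&(h[...,2]>50)
print([x[0] for x in big(grn(t))],[x[0] for x in big(grn(s))])
R=frame(70,20);z=R.apply([0,0,1]);c=np.array([.487,-.357,.05])
go(r,c+z*.019,R)
C=[cv2.resize(np.clip(a*1.6,0,255).astype(np.uint8),(400,400)) for a in (t["image"][160:320,420:580,::-1],s["image"][150:310,60:220,::-1])]
cv2.imwrite("pics/a2.png",np.hstack(C))
E
```

```text
[array([457, 204,  36,  31, 515], dtype=int32), array([391, 276,  32,  33, 417], dtype=int32)] [array([145, 244,  16,   8,  48], dtype=int32), array([160, 228,  12,  12,  37], dtype=int32), array([143, 214,   7,  11,  31], dtype=int32)]
t 4.05 q [ 1.31  1.52 -0.8   0.76 -0.17  1.73  0.56] pos [ 0.4588 -0.4396  0.0826]
shift cm [-0.1  -0.21 11.21] turn [ 0.2 -0.1  0.1]
```

View pics/a2.png

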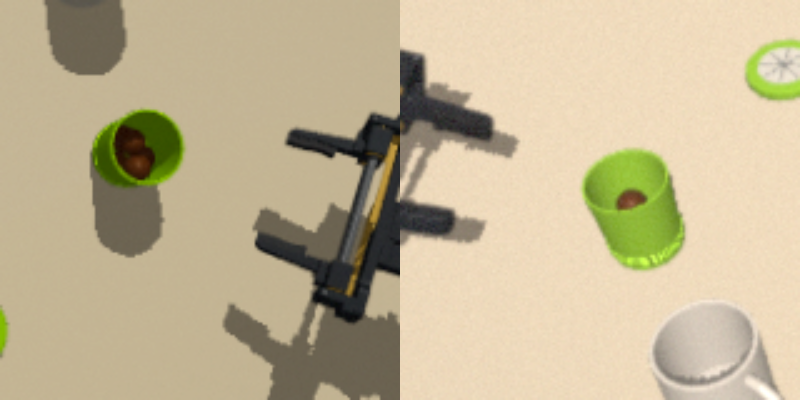

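```bash
python3 - <<'E'
from plant import r
from h import *
import pickle
t=pickle.load(open("top0.pkl","rb"));s=pickle.load(open("scene0.pkl","rb"))
p=r.get_state()["tool_pos"]
print(proj(t,p),(529.6,235.2),proj(s,p),(88.4,220))
print(onz(t,(479.8,219.2),.085),onz(s,(150.4,222.6),.085))
print("bottle S",onz(s,(285.2,142.6),.155))
E
```

```text
[[512.87735985 229.62931307]] (529.6, 235.2) [[107.72887002 223.45661217]] (88.4, 220)
[ 0.48263583 -0.36037877  0.085     ] [ 0.48855495 -0.35593087  0.085     ]
bottle S [ 0.41911211 -0.0388692   0.155     ]
```

```bash
cat >> h.py <<'E'
def tri(a,ua,b,ub):
    o1,d1=ray(a,ua);o2,d2=ray(b,ub);d1/=np.linalg.norm(d1);d2/=np.linalg.norm(d2)
    k=np.linalg.lstsq(np.c_[d1,-d2],o2-o1,rcond=None)[0];p,q=o1+k[0]*d1,o2+k[1]*d2
    return (p+q)/2,np.linalg.norm(p-q)
E
python3 - <<'E'
from plant import r
from h import *
import pickle
t=pickle.load(open("top0.pkl","rb"));s=pickle.load(open("scene0.pkl","rb"))
st=r.get_state();p=st["tool_pos"];R=Rn.from_quat(st["eef_rot"])
tips=[((290,137),(490,128)),((258,240),(452,222))]
T=[tri(t,(420+a[0]/2.5,160+a[1]/2.5),s,(60+(b[0]-400)/2.5,150+b[1]/2.5)) for a,b in tips]
for x,e in T: print(x.round(3),round(e,4),"tool frame",(R.inv().apply(x-p)*1000).round(1))
# other pairing
for n,ut,us,zz in [("bottle",(340.3,252),(285.2,142.6),0),("cup",(479.8,219.2),(150.4,222.6),0),("ram",(300,155.7),(361,231),0)]:
    print(n,tri(t,ut,s,us))
E
```

```text
[ 0.484 -0.445  0.179] 0.0217 tool frame [ 92.4  25.8 -29.1]
[ 0.399 -0.511 -0.009] 0.0213 tool frame [-116.1  -31.8  -50.8]
bottle (array([ 0.40593038, -0.03672089,  0.14391668]), np.float64(0.0027233739092923804))
cup (array([ 0.4833867 , -0.35903237,  0.08074316]), np.float64(0.005162586344915195))
ram (array([0.63419605, 0.05596865, 0.0551395 ]), np.float64(0.0031609720722126124))
```

```bash
python3 - <<'E'
from plant import r
from h import *
import pickle
t=pickle.load(open("top0.pkl","rb"));s=pickle.load(open("scene0.pkl","rb"))
st=r.get_state();p=st["tool_pos"];R=Rn.from_quat(st["eef_rot"])
tips=[((290,137),(452,222)),((258,240),(490,128))]
T=[tri(t,(420+a[0]/2.5,160+a[1]/2.5),s,(60+(b[0]-400)/2.5,150+b[1]/2.5)) for a,b in tips]
for x,e in T: print(x.round(3),round(e,4),"tool frame",(R.inv().apply(x-p)*1000).round(1))
E
```

```text
[ 0.492 -0.491  0.093] 0.0031 tool frame [ -2.6  49.4 -38.5]
[ 0.398 -0.457  0.095] 0.0016 tool frame [ -1.  -51.4 -39.3]
```

>>> carry_out(
  rows=[
    [[0,-0.2,3],[0,0,0],0],
    [[0,-0.3,6],[0,0,0],0],
    [[0,-0.3,9],[0,0,0],0],
    [[0,-0.3,11.2],[0,0,0],0],
    [[0,-0.3,11.2],[0,0,0],0],
    [[0,-0.3,11.2],[0,0,0],0],
  ],
)

```text
clock: 4.65
tool_pos: [0.4917, -0.34, 0.0436]
eef_rot: [0.671, 0.468, 0.471, -0.329]
contact_force: [0.2, -0.3, 0.5]
opening: 1.001
finger_force: 0.0
```

```bash
python3 - <<'E'
from plant import r
from h import *
log(r)
t=r.snapshot("top");s=r.snapshot("scene")
C=[cv2.resize(np.clip(a*1.6,0,255).astype(np.uint8),(400,400)) for a in (t["image"][160:320,420:580,::-1],s["image"][150:310,60:220,::-1])]
cv2.imwrite("pics/a3.png",np.hstack(C))
print(proj(t,r.get_state()["tool_pos"]))
E
```

```text
[[466.45027122 217.07284044]]
```

View pics/a3.png

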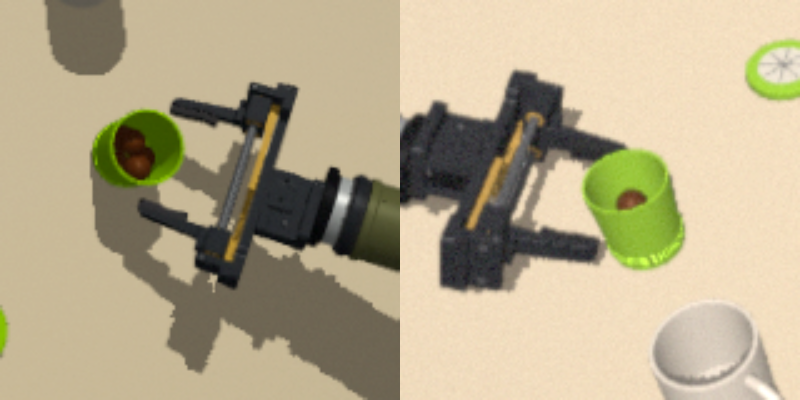

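>>> carry_out(
  rows=[
    [[0,0,1.5],[0,0,0],0],
    [[0,0,3],[0,0,0],0],
    [[0,0,3.9],[0,0,0],0],
    [[0,0,3.9],[0,0,0],0],
    [[0,0,3.9],[0,0,0],0],
  ],
)

```text
clock: 5.25
tool_pos: [0.504, -0.3049, 0.0296]
eef_rot: [0.671, 0.468, 0.472, -0.329]
contact_force: [-1.2, -0.3, -0.7]
opening: 0.997
finger_force: 0.0
```

>>> carry_out(
  rows=[
    [[0,0,3.9],[0,0,0],0.1],
    [[0,0,3.9],[0,0,0],0.2],
    [[0,0,3.9],[0,0,0],0.3],
    [[0,0,3.9],[0,0,0],0.5],
    [[0,0,3.9],[0,0,0],0.5],
    [[0,0,3.9],[0,0,0],0.5],
  ],
  newtons=15,
)

```text
clock: 5.85
tool_pos: [0.5167, -0.2706, 0.0164]
eef_rot: [0.671, 0.468, 0.472, -0.329]
contact_force: [-0.1, -0.7, 0.1]
opening: 0.72
finger_force: 15.0
```

```bash
python3 - <<'E'
from plant import r
from h import *
log(r)
t=r.snapshot("top");s=r.snapshot("scene")
C=[cv2.resize(np.clip(a*1.6,0,255).astype(np.uint8),(400,400)) for a in (t["image"][160:320,420:580,::-1],s["image"][150:310,60:220,::-1])]
cv2.imwrite("pics/a4.png",np.hstack(C))
print(r.get_state())
E
```

```text
{'clock': 5.95, 'q': array([ 1.26762224,  1.52064023, -0.82826203,  1.25001852, -0.17895177,
        1.20901789,  0.6110324 ]), 'qd': array([-0.00247975,  0.00091411, -0.00444644,  0.00518332, -0.00191065,
        0.00031077,  0.00130841]), 'joint_torque': array([-2.24700077e-01, -6.24656725e+01, -1.46456417e+01, -2.83723667e+00,
       -2.70937644e+00,  2.28665940e+00, -3.65434703e-02]), 'tool_pos': array([ 0.51677034, -0.27015269,  0.0164712 ]), 'eef_rot': array([ 0.67108017,  0.46785997,  0.47162063, -0.32913893]), 'contact_force': array([ 0.73834921, -1.13554222,  0.59554792]), 'moment': array([-0.92581656,  0.33074788, -0.1379008 ]), 'finger_force': 14.962982595707217, 'opening': 0.7206836334799265}
```

View pics/a4.png

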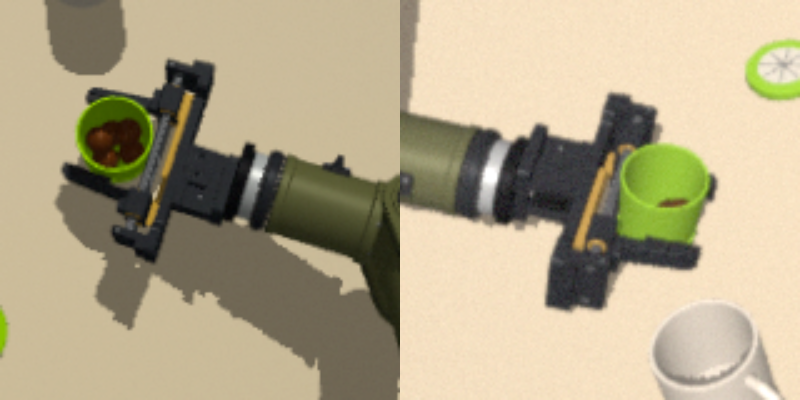

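```bash
python3 - <<'E'
from plant import r
from h import *
import pickle
t=pickle.load(open("top0.pkl","rb"));s=pickle.load(open("scene0.pkl","rb"))
st=r.get_state();p=st["tool_pos"];R=Rn.from_quat(st["eef_rot"])
x,e=tri(t,(465.8,214.4),s,(165.6,221.6));print("rim",x,e,(R.inv().apply(x-p)*1000).round(1))
x,e=tri(t,(420+65/2.5,160+170/2.5),s,(60+(712-400)/2.5,150+185/2.5));print("tipL",x,e,(R.inv().apply(x-p)*1000).round(1))
x,e=tri(t,(420+92/2.5,160+93/2.5),s,(60+(698-400)/2.5,150+255/2.5));print("tipR",x,e,(R.inv().apply(x-p)*1000).round(1))
# linear kinematic fit
L=[json.loads(l) for l in open("log.jsonl")]
L.append([[-1.28520798,0.68995211,-0.19450329,1.56633547,0.15732817,0.90250871,-0.21513004],[0.15560433,0.60460149,0.20033201],0])
L.append([[-0.48,0.2,-0.08,1.9,0.02,1.04,0.75],[.3741,.1721,.361],0])
Z=lambda a:Rn.from_euler('z',-a).as_matrix(); Y=lambda a:Rn.from_euler('y',a).as_matrix()
M=[];b=[]
for q,p,_ in L:
    R1=Z(q[0]);R2=R1@Y(q[1])@Z(q[2]);R3=R2@Y(q[3])@Z(q[4]);R4=R3@Y(q[5])
    M.append(np.c_[[0,0,1],R1[:,:2],R2,R3,R4]);b.append(p)
M=np.vstack(M);b=np.concatenate(b)
v,_,rk,sv=np.linalg.lstsq(M,b,rcond=1e-3);print(rk,v.round(3),(1000*(M@v-b)).round(1))
E
```

```text
rim [ 0.49396165 -0.32720257  0.08287086] 0.002114978485327804 [ 41.7  -1.7 -80.3]
tipL [ 0.46661238 -0.29286052  0.03118355] 0.0016849327973291937 [  0.7 -39.2 -41.3]
tipR [ 0.54085768 -0.31853281  0.03300092] 0.005732283544911811 [  3.   39.3 -40.5]
11 [ 0.347  0.    -0.019 -0.    -0.026  0.564 -0.    -0.     0.345  0.001
 -0.     0.364] [ 0.   0.1  0.  -0.  -0.  -0.1 -0.  -0.   0.  -0.  -0.   0.   0.   0.
  0.  -0.1 -0.  -0.1  0.1 -0.1  0.1]
```

```bash
cat >> h.py <<'E'
def fk(q):
    z=lambda a:Rn.from_euler('z',-a); y=lambda a:Rn.from_euler('y',a)
    R=z(q[0]); p=np.array([0,0,.347])+R.apply([0,-.019,0]); R=R*y(q[1])*z(q[2]); p=p+R.apply([0,-.026,.564])
    R=R*y(q[3])*z(q[4]); p=p+R.apply([0,0,.345]); R=R*y(q[5]); p=p+R.apply([0,0,.364]); return p,R*z(q[6]-np.pi/2)
MT=np.array([.042,-.002,-.080])
def pour(psi,pitch,roll,m):
    R=frame(psi,pitch,roll); return np.array(m)-R.apply(MT),R
E
python3 - <<'E'
from h import *
from plant import r
ram=np.array([.635,.055,0])
for psi in (70,80,90):
  for pitch in (15,25):
    q=r.get_state()["q"];rt=np.array([np.sin(np.radians(psi)),-np.cos(np.radians(psi)),0])
    for roll,off,h in ((0,-.09,.22),(30,-.05,.2),(60,-.025,.16),(90,-.005,.13),(110,-.005,.125),(130,-.005,.125)):
        P,R=pour(psi,pitch,roll,ram+rt*off+[0,0,h]); q,e,a=ik(P,R,q)
        print(psi,pitch,roll,P.round(3),q.round(2),round(e,1),round(a,1))
    u=R.apply([np.cos(.2),0,-np.sin(.2)]);print("u",u)
E
```

```text
70 15 0 [0.575 0.147 0.159] [ 0.95  1.5  -1.24  2.05 -0.37  0.13  0.49] 0.0 0.0
70 15 30 [0.593 0.142 0.143] [ 0.92  1.49 -1.18  1.98 -0.61  0.2   0.22] 0.0 0.0
70 15 60 [0.603 0.143 0.117] [ 0.88  1.49 -1.09  1.94 -0.83  0.26 -0.06] 0.0 0.0
70 15 90 [0.617 0.143 0.107] [ 0.84  1.46 -1.01  1.9  -0.98  0.34 -0.44] 0.0 0.0
70 15 110 [0.62  0.146 0.116] [ 0.83  1.45 -1.02  1.9  -0.98  0.33 -0.81] 0.0 0.0
70 15 130 [0.628 0.147 0.129] [ 0.82  1.42 -1.02  1.89 -0.98  0.35 -1.19] 0.0 0.0
u [ 0.58409751 -0.59032324 -0.55708938]
70 25 0 [0.571 0.137 0.148] [ 0.89  1.33 -1.16  2.07 -0.41  0.1   0.42] 0.0 0.0
70 25 30 [0.589 0.132 0.132] [ 0.86  1.33 -1.09  2.01 -0.65  0.16  0.16] 0.0 0.0
70 25 60 [0.6   0.135 0.106] [ 0.82  1.35 -1.02  1.97 -0.88  0.19 -0.11] 0.0 0.0
70 25 90 [0.615 0.138 0.094] [ 0.78  1.34 -0.97  1.93 -0.98  0.24 -0.53] 0.0 0.0
70 25 110 [0.619 0.144 0.103] [ 0.77  1.33 -0.98  1.93 -0.98  0.24 -0.9 ] 0.0 0.0
70 25 130 [0.627 0.146 0.114] [ 0.76  1.3  -0.97  1.91 -0.98  0.26 -1.28] 0.0 0.0
u [ 0.55285565 -0.67615953 -0.48698965]
80 15 0 [0.56  0.136 0.159] [ 0.91  1.42 -1.12
[... 1361 characters left out ...]
[ 0.57  1.28 -0.55  1.62 -0.86  1.01 -0.91] 0.0 0.0
90 15 130 [0.597 0.139 0.129] [ 0.53  1.24 -0.48  1.61 -0.93  1.07 -1.23] 0.0 0.0
u [ 0.75077456 -0.35494928 -0.55708938]
90 25 0 [0.547 0.11  0.148] [ 0.82  1.25 -0.98  1.77 -0.29  0.7   0.46] 0.0 0.0
90 25 30 [0.566 0.112 0.132] [ 0.73  1.23 -0.84  1.72 -0.46  0.75  0.11] 0.0 0.0
90 25 60 [0.575 0.118 0.106] [ 0.65  1.23 -0.7   1.69 -0.62  0.79 -0.25] 0.0 0.0
90 25 90 [0.588 0.127 0.094] [ 0.57  1.21 -0.57  1.66 -0.77  0.86 -0.66] 0.0 0.0
90 25 110 [0.59  0.133 0.103] [ 0.51  1.18 -0.49  1.67 -0.86  0.9  -0.95] 0.0 0.0
90 25 130 [0.597 0.138 0.114] [ 0.46  1.15 -0.41  1.66 -0.93  0.96 -1.26] 0.0 0.0
u [ 0.75077456 -0.44629435 -0.48698965]
```

>>> carry_out(
  rows=[
    [[1.5,0,-0.5],[0,0,0],0.5],
    [[4,0,-1.5],[0,0,0],0.5],
    [[8,0,-3],[0,0,0],0.5],
    [[12,0,-4.4],[0,0,0],0.5],
    [[14,0,-5],[0,0,0],0.5],
    [[14,0,-5],[0,0,0],0.5],
    [[14,0,-5],[0,0,0],0.5],
  ],
  newtons=25,
)

```text
clock: 6.65
tool_pos: [0.516, -0.2692, 0.1634]
eef_rot: [0.671, 0.468, 0.47, -0.33]
contact_force: [-0.6, 0.2, -1.8]
opening: 0.717
finger_force: 25.0
```

```bash
python3 - <<'E'
from plant import r
from h import *
log(r)
ram=np.array([.635,.055,0])
P,R=pour(90,15,0,ram+[-.09,0,.22]);go(r,P,R)
P,R=pour(90,15,0,ram+[-.09,-.2,.22]);go(r,P,R)
t=r.snapshot("top");s=r.snapshot("scene")
C=[cv2.resize(np.clip(a*1.6,0,255).astype(np.uint8),(400,400)) for a in (t["image"][140:300,400:560,::-1],s["image"][120:280,60:220,::-1])]
cv2.imwrite("pics/a5.png",np.hstack(C));print(r.get_state()["opening"],r.get_state()["finger_force"])
E
```

```text
t 6.65 q [ 1.3   1.31 -0.89  1.36 -0.26  1.25  0.5 ] pos [ 0.516  -0.2692  0.1634]
shift cm [ 12.35 -10.52  35.67] turn [19.2  4.8 -6.2]
t 6.65 q [ 1.3   1.31 -0.89  1.36 -0.26  1.25  0.5 ] pos [ 0.516  -0.2692  0.1634]
shift cm [ 5.99 -3.64 18.  ] turn [19.2  4.8 -6.2]
0.7200821304610594 24.97963865436759
```

View pics/a5.png

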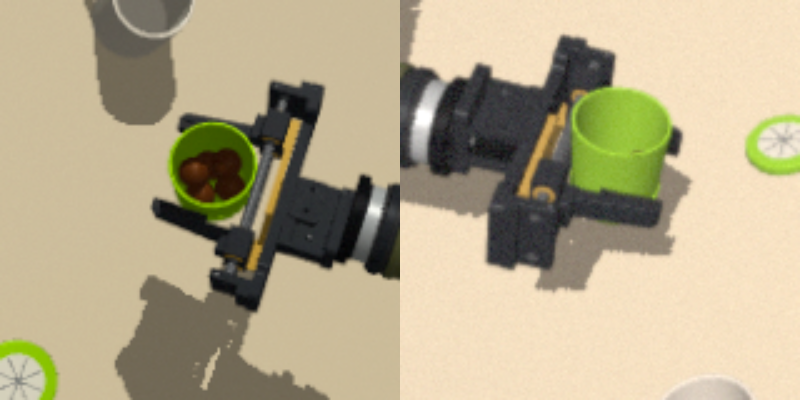

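```bash
python3 - <<'E'
from plant import r
from h import *
import pickle
t=pickle.load(open("top0.pkl","rb"));s=pickle.load(open("scene0.pkl","rb"))
st=r.get_state();p=st["tool_pos"];R=Rn.from_quat(st["eef_rot"])
x,e=tri(t,(485,206.2),s,(148.4,169.2));print("rim",x,e,(R.inv().apply(x-p)*1000).round(1))
E
```

```text
rim [ 0.4950164  -0.32524702  0.23240449] 0.001979443611072819 [ 45.6  -0.4 -80.2]
```

>>> carry_out(
  rows=[
    [[1,-0.5,2],[1,0,0],0.5],
    [[2,-1,4.5],[4,1,-1],0.5],
    [[3,-2,8],[7,2,-2],0.5],
    [[4.5,-3,12],[10,3,-3],0.5],
    [[6,-4.5,16],[14,4,-4],0.5],
    [[7.5,-5.5,20],[17,4,-6],0.5],
    [[9,-7,25],[19.2,4.8,-6.2],0.5],
    [[10.5,-8.5,30],[19.2,4.8,-6.2],0.5],
    [[11.5,-9.5,33.5],[19.2,4.8,-6.2],0.5],
    [[12.3,-10.5,35.6],[19.2,4.8,-6.2],0.5],
    [[12.3,-10.5,35.6],[19.2,4.8,-6.2],0.5],
    [[12.3,-10.5,35.6],[19.2,4.8,-6.2],0.5],
  ],
)

```text
clock: 7.95
tool_pos: [0.5474, 0.1207, 0.159]
eef_rot: [0.56, 0.561, 0.431, -0.431]
contact_force: [-0.5, -0.4, -1.6]
opening: 0.718
finger_force: 25.0
```

```bash
sed -i 's/^MT=.*/MT=np.array([.044,-.001,-.080])/' h.py; python3 - <<'E'
from plant import r
from h import *
log(r)
ram=np.array([.635,.057,0])
for roll,off,h in ((30,-.05,.2),(60,-.025,.16),(75,-.015,.14),(90,-.008,.13),(100,-.008,.125),(110,-.008,.125),(120,-.008,.125),(130,-.008,.125),(140,-.008,.13)):
    P,R=pour(90,15,roll,ram+[off,0,h]);print(roll);go(r,P,R)
E
```

```text
30
t 7.95 q [ 0.85  1.38 -1.04  1.74 -0.33  0.76  0.53] pos [0.5474 0.1207 0.159 ]
shift cm [-1.55  1.64  0.78] turn [-0.1 -0.1 30. ]
60
t 7.95 q [ 0.85  1.38 -1.04  1.74 -0.33  0.76  0.53] pos [0.5474 0.1207 0.159 ]
shift cm [-3.84  2.5   1.81] turn [-0.1 -0.1 60. ]
75
t 7.95 q [ 0.85  1.38 -1.04  1.74 -0.33  0.76  0.53] pos [0.5474 0.1207 0.159 ]
shift cm [-4.73  3.03  2.32] turn [-0.1 -0.1 75. ]
90
t 7.95 q [ 0.85  1.38 -1.04  1.74 -0.33  0.76  0.53] pos [0.5474 0.1207 0.159 ]
shift cm [-4.56  3.56  2.58] turn [-0.1 -0.  90. ]
100
t 7.95 q [ 0.85  1.38 -1.04  1.74 -0.33  0.76  0.53] pos [0.5474 0.1207 0.159 ]
shift cm [-4.27  3.61  2.71] turn [ -0.1  -0.  100. ]
110
t 7.95 q [ 0.85  1.38 -1.04  1.74 -0.33  0.76  0.53] pos [0.5474 0.1207 0.159 ]
shift cm [-3.53  3.79  2.71] turn [-1.0e-01 -0.0e+00  1.1e+02]
120
t 7.95 q [ 0.85  1.38 -1.04  1.74 -0.33  0.76  0.53] pos [0.5474 0.1207 0.159 ]
shift cm [-2.83  4.1   2.71] turn [-1.0e-01 -0.0e+00  1.2e+02]
130
t 7.95 q [ 0.85  1.38 -1.04  1.74 -0.33  0.76  0.53] pos [0.5474 0.1207 0.159 ]
shift cm [-2.19  4.52  2.71] turn [-1.0e-01 -0.0e+00  1.3e+02]
140
t 7.95 q [ 0.85  1.38 -1.04  1.74 -0.33  0.76  0.53] pos [0.5474 0.1207 0.159 ]
shift cm [-1.15  5.05  2.59] turn [ -0.2   0.  140. ]
```

>>> carry_out(
  rows=[
    [[-0.4,0.5,0.2],[0,0,8],0.5],
    [[-0.8,1,0.4],[0,0,16],0.5],
    [[-1.2,1.4,0.6],[0,0,24],0.5],
    [[-1.8,1.7,0.9],[0,0,32],0.5],
    [[-2.4,2,1.2],[0,0,40],0.5],
    [[-3,2.2,1.5],[0,0,48],0.5],
    [[-3.5,2.4,1.7],[0,0,56],0.5],
    [[-4,2.6,1.9],[0,0,63],0.5],
    [[-4.4,2.8,2.1],[0,0,69],0.5],
    [[-4.7,3,2.3],[0,0,75],0.5],
    [[-4.7,3,2.3],[0,0,75],0.5],
  ],
)

```text
clock: 9.05
tool_pos: [0.5788, 0.1291, 0.1077]
eef_rot: [0.787, 0.103, 0.081, -0.603]
contact_force: [0.4, 0.7, -1.8]
opening: 0.721
finger_force: 25.0
```

```bash
python3 - <<'E'
from plant import r
from h import *
log(r)
ram=np.array([.635,.057,0])
for roll,off,h in ((90,-.008,.13),(100,-.008,.125),(110,-.008,.125),(120,-.008,.125),(130,-.008,.125),(140,-.008,.13)):
    P,R=pour(90,15,roll,ram+[off,0,h]);print(roll);go(r,P,R)
s=r.snapshot("top");h=cv2.cvtColor(s["image"],cv2.COLOR_RGB2HSV);np.save("t1.npy",s["image"])
E
```

```text
90
t 9.05 q [ 0.65  1.32 -0.67  1.64 -0.74  0.92 -0.38] pos [0.5788 0.1291 0.1077]
shift cm [ 0.45 -0.07  0.46] turn [ 0.1 -0.1 15. ]
100
t 9.05 q [ 0.65  1.32 -0.67  1.64 -0.74  0.92 -0.38] pos [0.5788 0.1291 0.1077]
shift cm [ 0.57 -0.33  0.59] turn [ 0.  -0.1 25. ]
110
t 9.05 q [ 0.65  1.32 -0.67  1.64 -0.74  0.92 -0.38] pos [0.5788 0.1291 0.1077]
shift cm [ 0.94 -1.    0.59] turn [ 0.  -0.2 35. ]
120
t 9.05 q [ 0.65  1.32 -0.67  1.64 -0.74  0.92 -0.38] pos [0.5788 0.1291 0.1077]
shift cm [ 1.42 -1.6   0.59] turn [ 0.  -0.2 45. ]
130
t 9.05 q [ 0.65  1.32 -0.67  1.64 -0.74  0.92 -0.38] pos [0.5788 0.1291 0.1077]
shift cm [ 2.   -2.11  0.59] turn [-0.  -0.2 55. ]
140
t 9.05 q [ 0.65  1.32 -0.67  1.64 -0.74  0.92 -0.38] pos [0.5788 0.1291 0.1077]
shift cm [ 2.78 -2.97  0.46] turn [-0.  -0.2 65. ]
```

Slow pour.

>>> carry_out(
  rows=[
    [[0.2,0,0.2],[0,0,5],0.5],
    [[0.3,0,0.3],[0,0,9],0.5],
    [[0.4,-0.1,0.4],[0,0,13],0.5],
    [[0.5,-0.1,0.5],[0,0,17],0.5],
    [[0.5,-0.2,0.6],[0,0,21],0.5],
    [[0.6,-0.3,0.6],[0,0,25],0.5],
    [[0.7,-0.6,0.6],[0,0,29],0.5],
    [[0.8,-0.8,0.6],[0,0,32],0.5],
    [[0.9,-1,0.6],[0,0,35],0.5],
    [[1.1,-1.2,0.6],[0,0,38],0.5],
    [[1.3,-1.4,0.6],[0,0,42],0.5],
    [[1.4,-1.6,0.6],[0,0,45],0.5],
  ],
)

```text
clock: 10.3
tool_pos: [0.5878, 0.1406, 0.1266]
eef_rot: [0.766, -0.205, -0.156, -0.589]
contact_force: [0.9, -0.7, -0.3]
opening: 0.716
finger_force: 24.9
```

```bash
cat > balls.py <<'E'
from plant import r
from h import *
for n in("top","scene"):
    s=r.snapshot(n);h=cv2.cvtColor(s["image"],cv2.COLOR_RGB2HSV)
    m=((h[...,0]<12)|(h[...,0]>172))&(h[...,1]>110)&(h[...,2]>25)&(h[...,2]<150)
    print(n,[(x[0].tolist(),onz(s,x[1],.03).round(3).tolist()) for x in [(b[0],b[1]) for b in big(m)][:6]])
E
python3 balls.py
```

```text
top [([168, 116, 34, 34, 303], [0.693, 0.337, 0.03])]
scene [([0, 0, 36, 65, 1043], [-0.561, -0.697, 0.03]), ([357, 227, 14, 14, 88], [0.625, 0.07, 0.03]), ([350, 239, 15, 8, 59], [0.643, 0.046, 0.03])]
```

>>> carry_out(
  rows=[
    [[0.3,0.2,0],[0,0,5],0.5],
    [[0.6,0.3,0],[0,0,10],0.5],
    [[0.9,0.4,0],[0,0,15],0.5],
    [[1,0.5,0],[0,0,20],0.5],
    [[1,0.5,0],[0,0,20],0.5],
    [[1,0.5,0],[0,0,15],0.5],
    [[1,0.5,0],[0,0,20],0.5],
    [[1,0.5,0],[0,0,20],0.5],
  ],
)

```text
clock: 11.2
tool_pos: [0.5935, 0.1388, 0.1174]
eef_rot: [0.719, -0.333, -0.256, -0.553]
contact_force: [-0.1, -0.1, -0.9]
opening: 0.719
finger_force: 24.9
```

```bash
python3 balls.py; python3 - <<'E'
from plant import r
from h import *
log(r)
R0=Rn.from_quat(r.get_state()["eef_rot"])
rl=-np.degrees((frame(90,15).inv()*R0).as_rotvec());print(rl)
P,R=pour(90,15,0,[.5,-.05,.25]);go(r,P,R)
go(r,[.55,.08,.25],frame(90,15,20))
E
```

```text
top [([173, 116, 29, 34, 304], [0.689, 0.332, 0.03])]
scene [([0, 0, 36, 64, 1051], [-0.562, -0.695, 0.03]), ([350, 227, 27, 20, 194], [0.635, 0.067, 0.03])]
[-1.13753361e-01 -6.98430815e-02 -1.39646404e+02]
t 11.3 q [ 0.52  1.26 -0.46  1.61 -0.94  1.07 -1.37] pos [0.5935 0.1389 0.1174]
shift cm [ -8.69   4.75 -13.68] turn [-1.000e-01 -1.000e-01 -1.396e+02]
t 11.3 q [ 0.52  1.26 -0.46  1.61 -0.94  1.07 -1.37] pos [0.5935 0.1389 0.1174]
shift cm [-11.43  -4.01  -9.1 ] turn [-1.000e-01 -0.000e+00 -1.196e+02]
```

>>> carry_out(
  rows=[
    [[-2,-0.7,-1.5],[0,0,0],0.5],
    [[-4,-1.4,-3],[0,0,-5],0.5],
    [[-6,-2,-4.6],[0,0,-12],0.5],
    [[-8,-2.8,-6],[0,0,-20],0.5],
    [[-10,-3.5,-8],[0,0,-28],0.5],
    [[-11.4,-4,-9.1],[0,0,-36],0.5],
    [[-11.4,-4,-10],[0,0,-44],0.5],
    [[-11.4,-4,-12],[0,0,-52],0.5],
    [[-11.4,-4,-15],[0,0,-60],0.5],
    [[-11.4,-4,-18],[0,0,-68],0.5],
    [[-11.4,-4,-21],[0,0,-76],0.5],
    [[-11.4,-4,-24],[0,0,-84],0.5],
  ],
)

```text
clock: 12.5
tool_pos: [0.5501, -0.0651, 0.2884]
eef_rot: [0.757, 0.236, 0.181, -0.582]
contact_force: [-0.2, 0.1, -1.7]
opening: 0.718
finger_force: 24.9
```

```bash
python3 balls.py; python3 - <<'E'
from plant import r
from h import *
log(r)
t=r.snapshot("top");s=r.snapshot("scene")
A=cv2.resize(t["image"][110:310,230:510,::-1],(560,400),interpolation=2);B=cv2.resize(s["image"][190:290,310:410,::-1],(240,240),interpolation=2)
im=np.zeros((400,800,3),np.uint8);im[:,:560]=A;im[:240,560:]=B
cv2.imwrite("pics/b1.png",np.clip(im*1.6,0,255).astype(np.uint8))
go(r,[.5,-.2,.25],frame(80,8))
E
```

```text
top [([173, 123, 10, 11, 32], [0.709, 0.36, 0.03])]
scene [([350, 227, 27, 20, 187], [0.635, 0.065, 0.03]), ([0, 51, 6, 13, 39], [-0.418, -0.722, 0.03])]
t 12.7 q [ 0.95  1.11 -0.78  1.45 -0.52  1.36 -0.39] pos [ 0.5504 -0.0642  0.2881]
shift cm [ -8.19   3.11 -12.15] turn [ -5.6  11.  -53.6]
```

View pics/b1.png

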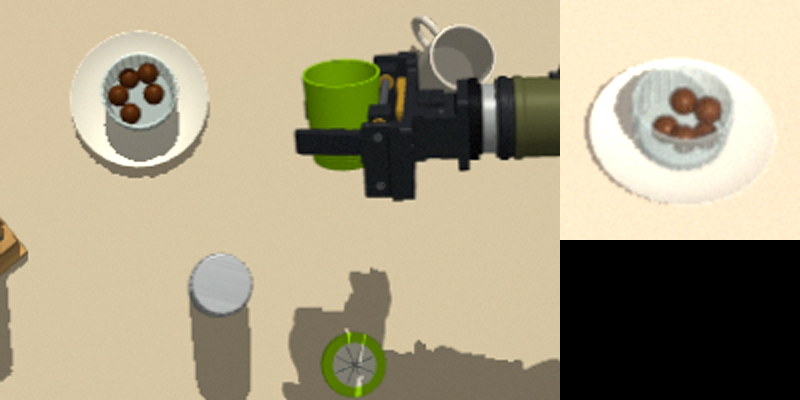

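```bash
python3 - <<'E'
from plant import r
from h import *
R=frame(70,7);F=np.array([-.041,0,-.074])
P=np.array([.49,-.36,.002])-R.apply(F);print(P)
go(r,P+[0,0,.12],R)
q,e,a=ik(P,R,r.get_state()["q"]);print(q.round(2),e,a)
E
```

```text
[ 0.51682979 -0.28628576  0.03367606]
t 12.7 q [ 0.95  1.11 -0.78  1.45 -0.52  1.36 -0.39] pos [ 0.5504 -0.0642  0.2881]
shift cm [-13.27  13.6  -18.01] turn [-14.1  16.6 -51.4]
[ 1.27  1.64 -0.84  1.07 -0.28  1.45  0.65] 0.006745887824378685 0.0014145119557069073
```

>>> carry_out(
  rows=[
    [[-1,1,-1.5],[-1,1,-4],0.5],
    [[-2,2,-3],[-2,2,-9],0.5],
    [[-3.5,3.5,-5],[-4,4,-14],0.5],
    [[-5,5,-7],[-6,7,-21],0.5],
    [[-7,7,-9],[-8,9,-28],0.5],
    [[-8.5,8.5,-11.5],[-10,11,-35],0.5],
    [[-10,10.5,-14],[-12,13,-42],0.5],
    [[-12,12,-16.5],[-13,15,-47],0.5],
    [[-13.3,13.6,-18],[-14.1,16.6,-51.4],0.5],
    [[-13.3,13.6,-18],[-14.1,16.6,-51.4],0.5],
    [[-13.3,13.6,-18],[-14.1,16.6,-51.4],0.5],
  ],
)

```text
clock: 13.8
tool_pos: [0.5171, -0.2839, 0.1544]
eef_rot: [0.612, 0.43, 0.542, -0.382]
contact_force: [0.0, 0.1, -0.9]
opening: 0.72
finger_force: 25.0
```

```bash
python3 - <<'E'
from plant import r
from h import *
log(r)
R=frame(70,7);F=np.array([-.041,0,-.074])
P=np.array([.49,-.36,.002])-R.apply(F)
go(r,P+[0,0,.02],R);go(r,P,R);print(r.get_state()["contact_force"])
# green silhouettes: cup axis tilt
for n in("top","scene"):
    s=r.snapshot(n);h=cv2.cvtColor(s["image"],cv2.COLOR_RGB2HSV)
    g=(h[...,0]>28)&(h[...,0]<52)&(h[...,1]>150)&(h[...,2]>40)
    for st,ce,m in big(g)[:3]: print(n,st,ce.round(1))
    z0=P+[0,0,.12]; st=r.get_state();T=st["tool_pos"];RR=Rn.from_quat(st["eef_rot"])
    print("pred rim",proj(s,T+RR.apply(MT)),"foot",proj(s,T+RR.apply(F)))
E
```

```text
t 13.8 q [ 1.33  1.49 -0.98  1.2  -0.27  1.41  0.5 ] pos [ 0.5171 -0.2839  0.1544]
shift cm [-10.02   0.07   0.98] turn [-0.2 -0.1 -0.1]
t 13.8 q [ 1.33  1.49 -0.98  1.2  -0.27  1.41  0.5 ] pos [ 0.5171 -0.2839  0.1544]
shift cm [-12.01   0.08   1.22] turn [-0.2 -0.1 -0.1]
[ 0.01633642  0.09327321 -0.88015084]
top [ 473  192   39   37 1074] [492.5 209.9]
top [391 276  32  33 438] [406.1 292.1]
pred rim [[494.04890172 209.26691107]] foot [[483.53919353 213.81702972]]
scene [ 116  166   43   43 1428] [137.7 187.5]
scene [199 167  30  23 244] [214.  179.9]
pred rim [[135.7033909  180.33406161]] foot [[144.95050105 210.98783285]]
```

>>> carry_out(
  rows=[
    [[-3,0,0.3],[0,0,0],0.5],
    [[-6,0,0.6],[0,0,0],0.5],
    [[-8.5,0,0.9],[0,0,0],0.5],
    [[-10,0,1],[0,0,0],0.5],
    [[-10.5,0,1],[0,0,0],0.5],
    [[-10.5,0,1],[0,0,0],0.5],
  ],
)

```text
clock: 14.5
tool_pos: [0.5163, -0.2882, 0.0492]
eef_rot: [0.613, 0.43, 0.542, -0.381]
contact_force: [0.0, -1.0, -0.4]
opening: 0.719
finger_force: 25.0
```

>>> carry_out(
  rows=[
    [[-0.3,0,0],[0,0,0],0.5],
    [[-0.6,0,0.1],[0,0,0],0.5],
    [[-0.9,0,0.1],[0,0,0],0.5],
    [[-0.9,0,0.1],[0,0,0],0.5],
  ],
)

```text
clock: 14.9
tool_pos: [0.5156, -0.2887, 0.0389]
eef_rot: [0.613, 0.43, 0.542, -0.38]
contact_force: [0.9, -0.7, -0.5]
opening: 0.72
finger_force: 25.0
```

>>> carry_out(
  rows=[
    [[-0.2,0,0],[0,0,0],0.5],
    [[-0.4,0,0],[0,0,0],0.5],
    [[-0.5,0,0],[0,0,0],0.5],
    [[-0.5,0,0],[0,0,0],0.5],
  ],
)

```text
clock: 15.3
tool_pos: [0.5154, -0.2892, 0.0339]
eef_rot: [0.613, 0.43, 0.542, -0.381]
contact_force: [1.0, -0.5, -0.1]
opening: 0.721
finger_force: 25.0
```

>>> carry_out(
  rows=[
    [[-0.15,0,0],[0,0,0],0.5],
    [[-0.3,0,0],[0,0,0],0.5],
    [[-0.3,0,0],[0,0,0],0.5],
    [[-0.3,0,0],[0,0,0],0.5],
  ],
)

```text
clock: 15.7
tool_pos: [0.5154, -0.2896, 0.0312]
eef_rot: [0.613, 0.43, 0.542, -0.38]
contact_force: [0.9, 0.1, -1.3]
opening: 0.719
finger_force: 25.0
```

>>> carry_out(
  rows=[
    [[-0.15,0,0],[0,0,0],0.4],
    [[-0.15,0,0],[0,0,0],0.25],
    [[-0.15,0,0],[0,0,0],0.2],
    [[-0.15,0,0],[0,0,0],0.1],
    [[-0.15,0,0],[0,0,0],0],
    [[-0.15,0,0],[0,0,0],0],
    [[-0.15,0,0],[0,0,0],0],
  ],
  newtons=5,
)

```text
clock: 16.4
tool_pos: [0.5153, -0.2898, 0.0298]
eef_rot: [0.613, 0.43, 0.542, -0.38]
contact_force: [0.2, 0.5, 0.3]
opening: 1.002
finger_force: 0.0
```

```bash
cat > cup.py <<'E'
from plant import r
from h import *
for n in("top","scene"):
    s=r.snapshot(n);h=cv2.cvtColor(s["image"],cv2.COLOR_RGB2HSV)
    g=(h[...,0]>28)&(h[...,0]<52)&(h[...,1]>150)&(h[...,2]>40)
    for st,ce,m in big(g)[:3]: print(n,st,ce.round(1))
    print("upright cup at .49,-.36 rim",proj(s,[.49,-.36,.085]),"foot",proj(s,[.49,-.36,0]))
E
python3 cup.py
```

```text
top [460 200  35  34 879] [477.3 217.1]
top [391 276  32  33 438] [406.1 292.1]
upright cup at .49,-.36 rim [[479.5439843  216.00403769]] foot [[469.2422546  219.46082654]]
scene [ 131  210   39   44 1285] [150.9 231.8]
scene [199 167  30  23 246] [213.9 179.8]
upright cup at .49,-.36 rim [[148.47342223 223.60638231]] foot [[158.25726557 248.71486766]]
```

>>> carry_out(
  rows=[
    [[0,0,-1],[0,0,0],0],
    [[0,0,-3],[0,0,0],0],
    [[0,0,-6],[0,0,0],0],
    [[0,0,-9],[0,0,0],0],
    [[0,0,-12],[0,0,0],0],
    [[4,0,-13],[0,0,0],0],
    [[9,0,-13],[0,0,0],0],
    [[14,0,-13],[0,0,0],0],
    [[19,0,-13],[0,0,0],0],
    [[24,0,-13],[0,0,0],0],
    [[26,0,-13],[0,0,0],0],
  ],
)

```text
clock: 17.6
tool_pos: [0.4828, -0.3815, 0.31]
eef_rot: [0.612, 0.432, 0.543, -0.378]
contact_force: [0.4, 0.4, 0.8]
opening: 0.998
finger_force: 0.0
```

```bash
python3 cup.py; python3 - <<'E'
from plant import r
from h import *
# tablet: centre (.427,.268), x heading 40.5deg; tool down closing along tablet x
def down(a): # tool y along heading a deg, z down
    a=np.radians(a);y=np.array([np.cos(a),np.sin(a),0]);z=np.array([0,0,-1.]);return Rn.from_matrix(np.c_[np.cross(y,z),y,z])
q0=r.get_state()["q"]
for a in(40.5,220.5):
    go(r,[.45,.0,.36],down(a))
    for pos in ([.45,0,.36],[.427,.268,.30],[.427,.268,.15]):
        q,e,x=ik(pos,down(a),np.array([-.48,.2,-.08,1.9,.02,1.04,.75]));print(a,q.round(2),round(e,1),round(x,1))
E
```

```text
top [460 203  37  31 893] [478.7 218.5]
top [391 276  32  33 439] [406.1 292.1]
upright cup at .49,-.36 rim [[479.5439843  216.00403769]] foot [[469.2422546  219.46082654]]
scene [ 129  212   40   47 1358] [149.5 234.6]
scene [199 167  30  23 246] [214.  179.9]
upright cup at .49,-.36 rim [[148.47342223 223.60638231]] foot [[158.25726557 248.71486766]]
t 17.7 q [ 1.37  1.34 -1.    0.97 -0.36  1.73  0.34] pos [ 0.4826 -0.3817  0.3074]
shift cm [  9.64 -16.05  33.83] turn [ 43.6 -74.3 -48.9]
40.5 [-0.21  0.26  0.14  1.82 -0.04  1.06  0.66] 0.0 0.0
40.5 [-0.71  0.41  0.08  1.79 -0.04  0.95  0.1 ] 0.0 0.0
40.5 [-0.74  0.62  0.15  1.99 -0.17  0.54  0.23] 0.0 0.0
t 17.7 q [ 1.37  1.34 -1.    0.97 -0.36  1.73  0.34] pos [ 0.4826 -0.3817  0.3074]
shift cm [  9.64 -16.05  33.83] turn [-83.6 -49.   95.1]
220.5 [ 0.61  0.58 -1.45  1.82  0.73  1.44  2.64] 5.8 15.3
220.5 [-0.03  0.56 -1.01  1.76  0.52  1.12  2.64] 0.0 0.0
220.5 [-0.2   0.7  -0.74  1.96  0.69  0.75  2.49] 0.0 0.0
```

>>> carry_out(
  rows=[
    [[2,-1,2],[2,-4,-3],0],
    [[3,-3,5],[6,-10,-7],0],
    [[4,-4,8],[9,-16,-11],0],
    [[5,-6,11],[13,-22,-15],0],
    [[6,-8,15],[17,-28,-19],0],
    [[6.5,-9,18],[20,-34,-23],0],
    [[7,-10,21],[24,-40,-27],0],
    [[7.5,-11.5,24],[27,-46,-31],0],
    [[8,-12.5,27],[31,-52,-35],0],
    [[8.5,-14,30],[34,-58,-39],0],
    [[9,-15,32],[38,-64,-43],0],
    [[9.6,-16,33.8],[41,-70,-46],0],
  ],
)

```text
clock: 18.9
tool_pos: [0.4504, -0.0001, 0.3573]
eef_rot: [0.44, 0.897, 0.035, -0.027]
contact_force: [0.3, 0.4, -0.2]
opening: 1.001
finger_force: 0.0
```

```bash
cat >> h.py <<'E'
def down(a): # tool y along heading a deg, z down
    a=np.radians(a);y=np.array([np.cos(a),np.sin(a),0]);z=np.array([0,0,-1.]);return Rn.from_matrix(np.c_[np.cross(y,z),y,z])
E
python3 - <<'E'
from plant import r
from h import *
log(r)
go(r,[.427,.268,.27],down(40.5))
E
```

```text
t 18.9 q [ 0.67  0.42 -1.04  1.77  0.3   1.15  0.21] pos [ 4.504e-01 -1.000e-04  3.573e-01]
shift cm [21.86 14.16 11.04] turn [ 2.3 -4.5 -2.8]
```

>>> carry_out(
  rows=[
    [[3,2,0.5],[1,-2,-1],0],
    [[6.5,4,1],[2.3,-4.5,-2.8],0],
    [[10,6.5,2],[2.3,-4.5,-2.8],0],
    [[14,9,4],[2.3,-4.5,-2.8],0],
    [[18,11.5,7],[2.3,-4.5,-2.8],0],
    [[21,13.5,10],[2.3,-4.5,-2.8],0],
    [[21.9,14.2,11],[2.3,-4.5,-2.8],0],
    [[21.9,14.2,11],[2.3,-4.5,-2.8],0],
    [[21.9,14.2,11],[2.3,-4.5,-2.8],0],
  ],
)

```text
clock: 19.8
tool_pos: [0.4277, 0.2676, 0.271]
eef_rot: [0.42, 0.908, 0.001, -0.001]
contact_force: [0.8, -0.9, 0.2]
opening: 1.002
finger_force: 0.0
```

```bash
python3 - <<'E'
from plant import r
from h import *
log(r)
go(r,[.427,.268,.148],down(40.5))
st=r.get_state();T=st["tool_pos"];R=Rn.from_quat(st["eef_rot"])
for n in("top","scene"):
    s=r.snapshot(n)
    print(n,"tips",proj(s,[T+R.apply([0,y,-.04]) for y in(-.052,.052)]).round(1).tolist(),"tablet top ends",proj(s,[np.array([.427,.268,.212])+k*np.array([-.65,.76,0])*.0625 for k in(-1,1)]).round(1).tolist())
    c=proj(s,[.427,.268,.24])[0].astype(int)
    cv2.imwrite(f"c_{n}.png",s["image"][c[1]-60:c[1]+60,c[0]-60:c[0]+60,::-1]) if c[0]>60 else None
E
```

```text
t 19.8 q [-0.09  0.56 -0.91  1.81  0.51  1.03 -0.49] pos [0.4277 0.2676 0.271 ]
shift cm [ 0.04 -0.03 12.3 ] turn [ 0.  -0.2 -0.2]
top tips [[194.0, 257.2], [160.0, 213.6]] tablet top ends [[213.8, 219.0], [166.6, 258.5]]
scene tips [[399.3, 49.6], [445.9, 62.6]] tablet top ends [[404.3, 110.0], [425.1, 81.9]]
```

>>> carry_out(
  rows=[
    [[0,0,3],[0,0,0],0],
    [[0,0,6],[0,0,0],0],
    [[0,0,9],[0,0,0],0],
    [[0,0,11],[0,0,0],0.2],
    [[0,0,12.3],[0,0,0],0.5],
    [[0,0,12.3],[0,0,0],0.9],
    [[0,0,12.3],[0,0,0],1],
    [[0,0,12.3],[0,0,0],1],
    [[0,0,12.3],[0,0,0],1],
    [[0,0,12.3],[0,0,0],1],
  ],
  newtons=40,
)

```text
clock: 20.9
tool_pos: [0.4277, 0.2696, 0.1497]
eef_rot: [0.42, 0.908, 0.003, -0.001]
contact_force: [-0.6, -0.5, -0.0]
opening: 0.389
finger_force: 0.0
```

>>> carry_out(
  rows=[
    [[0,0,0],[0,0,0],1],
    [[0,0,0],[0,0,0],1],
    [[0,0,0],[0,0,0],1],
    [[0,0,0],[0,0,0],1],
    [[0,0,0],[0,0,0],1],
    [[0,0,0],[0,0,0],1],
  ],
)

```text
clock: 21.5
tool_pos: [0.4275, 0.2695, 0.1491]
eef_rot: [0.42, 0.908, 0.002, -0.001]
contact_force: [0.0, 0.0, 0.5]
opening: 0.16
finger_force: 40.0
```

>>> carry_out(
  rows=[
    [[0,0,-0.5],[0,0,0],1],
    [[0,0,-1.5],[0,0,0],1],
    [[0,0,-3],[0,0,0],1],
    [[0,0,-5],[0,0,0],1],
    [[0,0,-7],[0,0,0],1],
    [[0,0,-9],[0,0,0],1],
    [[0,0,-9],[0,0,0],1],
    [[0,0,-9],[0,0,0],1],
  ],
  newtons=45,
)

```text
clock: 22.3
tool_pos: [0.4272, 0.2685, 0.2389]
eef_rot: [0.42, 0.908, 0.002, -0.001]
contact_force: [0.3, -1.1, -4.5]
opening: 0.159
finger_force: 45.0
```

```bash
cat >> h.py <<'E'
def tab(o,phi,th):
    """reported TCP and R for tablet bottom origin o, screen heading phi, lean th (deg)"""
    R=down(phi)*Rn.from_euler('x',0); p=np.radians(phi)
    ax=np.array([-np.sin(p),np.cos(p),0]) # left; lean back: rotate so top goes -x => about left axis by -th
    R=Rn.from_rotvec(-ax*np.radians(th))*R
    return np.array(o)-R.apply([0,0,.137]),R
E
python3 - <<'E'
from plant import r
from h import *
import pickle
log(r)
s=pickle.load(open("scene0.pkl","rb"));t=pickle.load(open("top0.pkl","rb"))
print("base front scene",onz(s,(287,196.7),0))
# grey columns/rows profile of bottle in scene
g=cv2.cvtColor(s["image"],cv2.COLOR_RGB2GRAY).astype(int);hs=cv2.cvtColor(s["image"],cv2.COLOR_RGB2HSV)[...,1].astype(int)
print("gray col 285",g[126:204,285].tolist());print("sat col",hs[126:204,285].tolist())
print("row 145 sat",hs[145,262:310].tolist())
for x in(.400,.405,.41,.415):
    B=np.array([x,-.038]); a=np.linspace(0,2*np.pi,73)
    P=lambda rr,z:proj(s,np.c_[B[0]+rr*np.cos(a),B[1]+rr*np.sin(a),0*a+z])
    c=P(.032,.155);d=P(.035,0);print(x,"top rows",c[:,1].min(),c[:,1].max(),"cols",c[:,0].min(),c[:,0].max(),"base bottom",d[:,1].max(),"cols",d[:,0].min(),d[:,0].max())
B=np.array([.407,-.038]);phi=22.6;f=np.array([np.cos(np.radians(phi)),np.sin(np.radians(phi))])
print(r.get_state()["contact_force"])
q=r.get_state()["q"]
for d,z,th in ((.13,.08,0),(.12,.02,15),(.085,.01,15)):
    P,R=tab(np.r_[B+f*d,z],phi,th);go(r,P,R);q,e,a=ik(P,R,q);print(q.round(2),round(e,1),a.round(1))
E
```

```text
base front scene [ 0.43482738 -0.0466337   0.        ]
gray col 285 [136, 137, 139, 137, 134, 127, 120, 122, 119, 116, 116, 116, 118, 120, 120, 120, 120, 121, 121, 124, 123, 123, 129, 118, 103, 91, 88, 82, 84, 88, 85, 85, 92, 78, 114, 128, 120, 111, 107, 109, 107, 107, 105, 107, 107, 109, 104, 105, 106, 107, 104, 105, 107, 106, 105, 104, 104, 105, 104, 104, 102, 105, 102, 102, 104, 101, 104, 99, 92, 79, 71, 82, 125, 139, 136, 141, 136, 138]
sat col [59, 53, 56, 55, 48, 21, 8, 2, 4, 2, 9, 6, 6, 8, 8, 4, 4, 2, 4, 4, 6, 6, 10, 4, 2, 6, 6, 3, 0, 6, 12, 6, 0, 6, 4, 6, 2, 7, 7, 5, 2, 5, 5, 9, 2, 5, 2, 5, 7, 7, 2, 7, 5, 5, 7, 5, 5, 7, 7, 5, 3, 7, 5, 5, 2, 5, 5, 5, 3, 10, 7, 36, 49, 56, 56, 50, 54, 53]
row 145 sat [54, 53, 54, 49, 51, 55, 55, 52, 46, 14, 8, 5, 4, 8, 6, 8, 6, 8, 6, 6, 6, 4, 8, 4, 10, 6, 4, 8, 8, 6, 2, 6, 0, 6, 7, 5, 9, 47, 53, 53, 54, 52, 53, 55, 53, 54, 57, 53]
0.4 top rows 128.27752679637518 146.66501707523378 cols 268.6687126047489 297.34772851667583 base bottom 196.49084201992983 cols 271.90519582819826 300.2811830833314
0.405 top rows 129.58080747111987 148.0768669029158
[... 347 characters left out ...]
7201461 299.47302961336044 base bottom 200.7513393610478 cols 273.6242282652456 302.22593753998984
[ 0.28835918 -1.09177613 -4.52187726]
t 22.3 q [-0.11  0.6  -0.88  1.86  0.56  0.95 -0.54] pos [0.4272 0.2685 0.2389]
shift cm [-26.02  -9.     2.09] turn [ 0.1 -0.2 17.7]
[ 0.37  0.64 -0.8   1.82  0.56  0.92 -0.29] 0.0 0.0
t 22.3 q [-0.11  0.6  -0.88  1.86  0.56  0.95 -0.54] pos [0.4272 0.2685 0.2389]
shift cm [-24.65 -13.35   8.55] turn [-14.8  -2.5  17.6]
[ 0.41  0.6  -0.64  2.26  1.16  0.29 -0.82] 0.0 0.0
t 22.3 q [-0.11  0.6  -0.88  1.86  0.56  0.95 -0.54] pos [0.4272 0.2685 0.2389]
shift cm [-23.59 -16.69   9.54] turn [-14.8  -2.5  17.6]
[ 0.45  0.6  -0.65  2.36  1.46  0.27 -1.1 ] 0.0 0.0
```

>>> carry_out(
  rows=[
    [[-1.5,-0.3,0],[0,0,1],1],
    [[-4,-1,0],[0,0,2],1],
    [[-7,-2,0],[0,0,4],1],
    [[-10,-3,0],[0,0,6],1],
    [[-13,-4,0],[0,0,8],1],
    [[-16,-5,0.5],[0,0,11],1],
    [[-19,-6.3,1],[0,0,14],1],
    [[-22,-7.5,1.5],[0,0,16],1],
    [[-24.5,-8.5,2],[0,0,17.7],1],
    [[-26,-9,2.1],[0,0,17.7],1],
    [[-26,-9,2.1],[0,0,17.7],1],
    [[-26,-9,2.1],[0,0,17.7],1],
  ],
)

```text
clock: 23.5
tool_pos: [0.5268, 0.0138, 0.2167]
eef_rot: [0.554, 0.833, 0.002, -0.002]
contact_force: [-0.8, 0.0, -3.7]
opening: 0.155
finger_force: 45.0
```

```bash
python3 - <<'E'
from plant import r
from h import *
log(r)
B=np.array([.406,-.038]);phi=22.6;f=np.array([np.cos(np.radians(phi)),np.sin(np.radians(phi))])
for d,z,th in ((.13,.04,8),(.13,.02,15),(.10,.012,15),(.0845,.008,15)):
    P,R=tab(np.r_[B+f*d,z],phi,th);go(r,P,R)
s=r.get_state();print(s["contact_force"],s["opening"],s["moment"])
E
```

```text
t 23.5 q [ 0.37  0.64 -0.8   1.82  0.56  0.92 -0.28] pos [0.5268 0.0138 0.2167]
shift cm [-0.16 -2.05  4.1 ] turn [-7.9 -0.3  0.1]
t 23.5 q [ 0.37  0.64 -0.8   1.82  0.56  0.92 -0.28] pos [0.5268 0.0138 0.2167]
shift cm [-0.17 -3.7   6.43] turn [-14.9  -0.3   0.1]
t 23.5 q [ 0.37  0.64 -0.8   1.82  0.56  0.92 -0.28] pos [0.5268 0.0138 0.2167]
shift cm [-0.17 -6.7   7.23] turn [-14.9  -0.3   0.1]
t 23.5 q [ 0.37  0.64 -0.8   1.82  0.56  0.92 -0.28] pos [0.5268 0.0138 0.2167]
shift cm [-0.17 -8.25  7.63] turn [-14.9  -0.3   0.1]
[-0.83346749  0.04878185 -3.66470427] 0.15505350189521555 [-0.0168434  -0.0023571  -0.04023491]
```

>>> carry_out(
  rows=[
    [[0,-0.7,1.4],[-2.6,0,0],1],
    [[0,-1.4,2.8],[-5.2,0,0],1],
    [[-0.2,-2.1,4.1],[-7.9,-0.3,0],1],
    [[-0.2,-2.9,5.2],[-11,-0.3,0],1],
    [[-0.2,-3.7,6.4],[-14.9,-0.3,0],1],
    [[-0.2,-4.7,6.8],[-14.9,-0.3,0],1],
    [[-0.2,-5.7,7],[-14.9,-0.3,0],1],
    [[-0.2,-6.7,7.2],[-14.9,-0.3,0],1],
    [[-0.2,-6.7,7.2],[-14.9,-0.3,0],1],
    [[-0.2,-6.7,7.2],[-14.9,-0.3,0],1],
  ],
)

```text
clock: 24.5
tool_pos: [0.4666, -0.0128, 0.1452]
eef_rot: [0.549, 0.826, 0.109, 0.073]
contact_force: [1.0, 0.4, -4.1]
opening: 0.155
finger_force: 45.0
```

```bash
python3 - <<'E'
from plant import r
from h import *
log(r)
B=np.array([.406,-.038]);phi=22.6;f=np.array([np.cos(np.radians(phi)),np.sin(np.radians(phi))])
for d,z,th in ((.0845,.008,15),(.0845,.002,15)):
    P,R=tab(np.r_[B+f*d,z],phi,th);go(r,P,R)
st=r.get_state();print(st["contact_force"],st["opening"])
# verify tablet & bottle in images: predicted top edge corners vs pixels
T=st["tool_pos"];R=Rn.from_quat(st["eef_rot"])
for n in("top","scene"):
    s=r.snapshot(n);np.save(n+"_t.npy",s["image"])
    print(n,"tab bottom corners",proj(s,[T+R.apply([x,.007,.137]) for x in(-.0625,.0625)]).round(1).tolist(),"top",proj(s,[T+R.apply([x,.007,-.063]) for x in(-.0625,.0625)]).round(1).tolist())
    if n=="scene":
        g=cv2.cvtColor(s["image"],cv2.COLOR_RGB2HSV)[...,2]; m=g<45
        for a,c,mm in big(m)[:5]:
            pts=np.argwhere(mm)[:,::-1].astype(np.int32);print(a,cv2.approxPolyDP(cv2.convexHull(pts),4,True)[:,0].tolist())
E
```

```text
t 24.5 q [ 0.22  0.55 -0.33  2.33  1.12  0.09 -0.75] pos [ 0.4666 -0.0128  0.1452]
shift cm [ 0.01 -1.73  0.04] turn [ 0.1 -0.   0.2]
t 24.5 q [ 0.22  0.55 -0.33  2.33  1.12  0.09 -0.75] pos [ 0.4666 -0.0128  0.1452]
shift cm [ 0.01 -1.89  0.62] turn [ 0.1 -0.   0.2]
[ 1.03047657  0.35024028 -4.05191954] 0.1549261001626501
top tab bottom corners [[345.3, 201.8], [297.1, 221.5]] top [[359.3, 213.3], [302.1, 236.8]]
scene tab bottom corners [[296.2, 221.6], [335.7, 194.8]] top [[276.6, 145.2], [321.7, 119.6]]
[ 227   27  106  189 6775] [[299, 215], [227, 89], [229, 27], [299, 53], [332, 103], [332, 193]]
[594   0  46  14 394] [[639, 0], [636, 5], [594, 12], [599, 0]]
[  9   0  27  55 370] [[35, 54], [9, 0], [30, 32]]
[225   0   9  26  65] [[230, 25], [225, 0]]
[250   0  21   5  52] [[270, 0], [250, 0]]
```

>>> carry_out(
  rows=[
    [[0,-0.5,0],[0,0,0],1],
    [[0,-1,0],[0,0,0],1],
    [[0,-1.4,0],[0,0,0],1],
    [[0,-1.7,0],[0,0,0],1],
    [[0,-1.7,0],[0,0,0],1],
    [[0,-1.7,0],[0,0,0],1],
  ],
)

```text
clock: 25.2
tool_pos: [0.4517, -0.0206, 0.1405]
eef_rot: [0.55, 0.825, 0.109, 0.073]
contact_force: [0.3, -0.3, -4.3]
opening: 0.156
finger_force: 45.0
```

```bash
cat > chk.py <<'E'
from plant import r
from h import *
log(r)
B=np.array([.406,-.038]);phi=22.6;f=np.array([np.cos(np.radians(phi)),np.sin(np.radians(phi))])
P,R=tab(np.r_[B+f*.0845,.002],phi,15);go(r,P,R)
st=r.get_state();print(st["contact_force"],st["moment"],st["opening"])
s=r.snapshot("scene");h=cv2.cvtColor(s["image"],cv2.COLOR_RGB2HSV)[...,2]
for a,c,mm in big(h<45)[:1]:
    pts=np.argwhere(mm)[:,::-1].astype(np.int32);print(a,cv2.approxPolyDP(cv2.convexHull(pts),4,True)[:,0].tolist())
E
python3 chk.py
```

```text
t 25.2 q [ 0.25  0.55 -0.34  2.37  1.62  0.08 -1.24] pos [ 0.4517 -0.0206  0.1405]
shift cm [ 0.15 -0.14  0.61] turn [0.1 0.  0. ]
[ 0.29498541 -0.27751068 -4.2516752 ] [-0.26837628  0.55059047 -0.01573326] 0.1557991620549615
[ 219   44  109  169 6561] [[294, 212], [221, 98], [219, 81], [231, 44], [292, 51], [324, 98], [327, 190]]
```

Lower to the counter until touch.

>>> carry_out(
  rows=[
    [[0.1,-0.1,0.15],[0,0,0],1],
    [[0.1,-0.1,0.3],[0,0,0],1],
    [[0.1,-0.1,0.45],[0,0,0],1],
    [[0.1,-0.1,0.6],[0,0,0],1],
    [[0.1,-0.1,0.6],[0,0,0],1],
    [[0.1,-0.1,0.6],[0,0,0],1],
  ],
)

```text
clock: 25.85
tool_pos: [0.4512, -0.0199, 0.1343]
eef_rot: [0.55, 0.825, 0.108, 0.073]
contact_force: [-0.5, -1.1, -2.8]
opening: 0.154
finger_force: 45.0
```

>>> carry_out(
  rows=[
    [[0,0,0.1],[0,0,0],1],
    [[0,0,0.2],[0,0,0],1],
    [[0,0,0.2],[0,0,0],1],
  ],
)

```text
clock: 26.15
tool_pos: [0.4522, -0.0203, 0.134]
eef_rot: [0.55, 0.825, 0.109, 0.075]
contact_force: [-6.1, -3.4, 21.7]
opening: 0.153
finger_force: 45.1
```

>>> carry_out(
  rows=[
    [[0,0,-0.1],[0,0,0],1],
    [[0,0,-0.15],[0,0,0],1],
    [[0,0,-0.15],[0,0,0],0.82],
    [[0,0,-0.15],[0,0,0],0.75],
    [[0,0,-0.15],[0,0,0],0.66],
    [[0,0,-0.15],[0,0,0],0.66],
    [[0,0,-0.15],[0,0,0],0.66],
    [[0,0,-0.15],[0,0,0],0.66],
  ],
  newtons=10,
)

```text
clock: 26.95
tool_pos: [0.4513, -0.0197, 0.1338]
eef_rot: [0.55, 0.825, 0.108, 0.073]
contact_force: [-1.0, -0.6, 0.7]
opening: 0.34
finger_force: 0.0
```

```bash
python3 chk.py
```

```text
t 26.95 q [ 0.32  0.58 -0.45  2.37  1.7   0.15 -1.32] pos [ 0.4513 -0.0197  0.1338]
shift cm [ 0.05  0.04 -0.05] turn [-0.  0.  0.]
[-1.04363398 -0.58638516  0.74181362] [-0.1675369   0.20473529  0.02329007] 0.3404838908358866
[ 220   53  108  162 6451] [[294, 214], [222, 103], [220, 81], [231, 53], [293, 54], [326, 105], [327, 192]]
```

>>> carry_out(
  rows=[
    [[0,-0.2,0],[0,0,0],0.66],
    [[0,-0.3,-0.5],[0,0,0],0.66],
    [[0,-0.3,-1],[0,0,0],0.66],
    [[0,-0.3,-2],[0,0,0],0.66],
    [[0,-0.3,-3],[0,0,0],0.66],
    [[0,-0.3,-4.5],[0,0,0],0.66],
    [[0,-0.3,-7],[0,0,0],0.66],
    [[0,-0.3,-10],[0,0,0],0.66],
    [[0,-0.3,-13],[0,0,0],0.66],
    [[0,-0.3,-15],[0,0,0],0.66],
    [[0,-0.3,-15],[0,0,0],0.66],
  ],
)

```text
clock: 28.1
tool_pos: [0.4133, -0.0365, 0.2796]
eef_rot: [0.551, 0.824, 0.109, 0.075]
contact_force: [0.6, 0.0, 0.4]
opening: 0.338
finger_force: 0.0
```

```bash
python3 cup.py; python3 balls.py; python3 - <<'E'
from plant import r
from h import *
print(r.get_state()["contact_force"])
s=r.snapshot("scene");V=cv2.cvtColor(s["image"],cv2.COLOR_RGB2HSV)[...,2]
for a,c,mm in big(V<45)[:4]:
    pts=np.argwhere(mm)[:,::-1].astype(np.int32);print(a,cv2.approxPolyDP(cv2.convexHull(pts),3,True)[:,0].tolist())
# predicted screen corners (inset ~6 mm) for leans
B=np.array([.406,-.038]);phi=np.radians(22.6);f=np.array([np.cos(phi),np.sin(phi),0]);l=np.array([-f[1],f[0],0])
for th in(12,15,16.5,20,30,60):
    t=np.radians(th);z=-f*np.sin(t)+np.array([0,0,np.cos(t)]);x=f*np.cos(t)+np.array([0,0,np.sin(t)]);o=np.r_[B,0]+f*.0845+[0,0,.002]
    print(th,proj(s,[o+.007*x+l*k*.0565+z*h for k,h in((-1,.006),(1,.006),(1,.194),(-1,.194))]).round(0).tolist())
t=r.snapshot("top");S=cv2.cvtColor(t["image"],cv2.COLOR_RGB2HSV)
m=(S[...,1]<40)&(S[...,2]>90)
for a,c,mm in big(m)[:6]: print("top grey",a,c.round(1))
E
```

```text
top [460 203  37  31 894] [478.7 218.5]
top [411 277  12  18  77] [417.6 284.8]
upright cup at .49,-.36 rim [[479.5439843  216.00403769]] foot [[469.2422546  219.46082654]]
scene [ 129  212   40   47 1358] [149.5 234.6]
scene [199 167  30  23 245] [214.  179.9]
upright cup at .49,-.36 rim [[148.47342223 223.60638231]] foot [[158.25726557 248.71486766]]
top [([179, 116, 11, 11, 39], [0.725, 0.343, 0.03])]
scene [([0, 0, 36, 64, 995], [-0.564, -0.696, 0.03]), ([350, 228, 27, 19, 183], [0.636, 0.066, 0.03])]
[-0.15152075  0.78039113  1.2686248 ]
[ 217    0   95  120 4614] [[275, 0], [310, 23], [311, 43], [286, 78], [243, 118], [233, 119], [221, 99], [217, 0]]
[ 276  126   52   89 2800] [[294, 214], [276, 147], [313, 126], [327, 192]]
[594   0  46  14 397] [[639, 0], [636, 5], [594, 13], [599, 0]]
[  9   0  27  58 392] [[35, 57], [11, 14], [9, 0], [34, 40]]
12 [[293.0, 217.0], [329.0, 194.0], [318.0, 125.0], [278.0, 148.0]]
15 [[293.0, 217.0], [329.0, 193.0], [315.0, 124.0], [275.0, 147.0]]
16.5 [[293.0, 217.0], [329.0, 193.0], [313.0, 123.0], [273.0, 146.0]]
20 [[293.0, 217.0], [328.0, 193.0], [310.0, 122.0], [270.0, 144.0]]
30 [[292.0, 216.0], [328.0, 193.0], [301.0, 120.0], [261.0, 142.0]]
60 [[291.0, 215.0], [327.0, 191.0], [282.0, 129.0], [244.0, 150.0]]
top grey [ 265  125   69   69 2376] [299.1 156.4]
top grey [ 89  33  75  14 802] [125.2  39. ]
top grey [165  33  79  11 663] [201.2  38. ]
top grey [ 53  33  36  15 428] [70.6 40.3]
top grey [ 19  39  34  12 319] [35.8 44.1]
top grey [  0  34  54   7 228] [24.1 36.6]
```

>>> carry_out(
  rows=[
    [[0,0,-2],[0,0,0],0.66],
    [[0,0,-5],[0,0,0],0.66],
    [[0,0,-8],[0,0,0],0.66],
    [[0,0,-8],[0,0,0],0.66],
    [[0,0,-8],[0,0,0],0.66],
    [[0,0,-8],[0,0,0],0.66],
  ],
)

```text
clock: 29.0
tool_pos: [0.3928, -0.0434, 0.3541]
eef_rot: [0.549, 0.825, 0.108, 0.072]
contact_force: [0.0, 0.7, -0.1]
opening: 0.343
finger_force: 0.0
```

```bash
python3 - <<'E'
from plant import r
from h import *
s=r.snapshot("scene");V=cv2.cvtColor(s["image"],cv2.COLOR_RGB2HSV)[...,2]
for a,c,mm in big(V<45)[:3]:
    pts=np.argwhere(mm)[:,::-1].astype(np.int32);print(a,cv2.approxPolyDP(cv2.convexHull(pts),3,True)[:,0].tolist())
print(r.get_state()["clock"],r.finish_job())
E
```

```text
[ 276  126   52   89 2802] [[295, 214], [276, 147], [313, 126], [327, 192]]
[ 220    0   82   40 1329] [[301, 3], [280, 35], [271, 39], [258, 36], [227, 17], [220, 0]]
[ 219   19   58   99 1068] [[227, 19], [276, 55], [257, 108], [248, 117], [230, 111], [221, 99], [219, 82]]
the job is handed in; nothing more can be done
29.05 None
```

I handed the job in at 29 s: in the camera images the tablet leans about 15° on the bottle with its screen to the plate, all five balls are in the ramekin, and the empty cup stands upright on the counter; the judge's verdict was not shown.

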